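Put the polished tortoises in the push-latch drying case with tongs

ROBOT

A 6-joint arm with a two-finger parallel gripper is mounted at the origin on the work surface. World frame = base frame: x ahead of the robot, y to its left, z up, the work surface at z = 0. Lengths are in m, angles in degrees, forces in N, time in s.
With the tool pointing down it reaches from about 0.35 to 0.975 m from the base axis. Payload 7.1 kg.
Tool frame: the origin (TCP) lies on the centre line of the jaws, within the pads' length; the fingertips stand 19 mm ahead of it and the grasp point (between the pads) is the TCP; z points along the fingers, y is the line along which they close (so a half turn about z gives the same grasp; the last joint's range is limited). The gripper opens to 88 mm and grips with 3 to 60 N. Pads are 20 mm wide; open, the fingers measure 115 mm over their backs; the gripper's body (75 mm by 178 mm) begins 61 mm behind the grasp point.
Start: joints at [-76.261, 24.242, 93.386, -0, 62.372, -1.089], TCP at [0.16, -0.604, 0.242] pointing down, gripper open.
Joint ranges: [-172.04, 172.04], [-51.8, 120.97], [4.93, 147.93], [-75.15, 255.16], [6.16, 154.13], [-145.62, 145.62]. Speed limits (degrees/s): [136.94, 136.94, 172.46, 180, 180, 180].

INTERFACE

Orientations are given as [roll, pitch, yaw] about the fixed x, y, z axes, in that order (R = Rz(yaw) Ry(pitch) Rx(roll)).
In Python, from rig import arm, cams, finish_job gives the robot as it stands.
- The arm moves only by the tool servo_tool, never from a script. Its argument "series" is one flat list of numbers, 6 for each row, row after row: the shift along the tool's x, y, z scaled (see below), then the turn, a rotation vector about the tool's x, y, z scaled (see below). In form: [tx, ty, tz, ax, ay, az, tx, ty, tz, ax, ay, az, ...]. A call has 1 to 8 rows; each row shifts and turns the commanded pose from where the row before left it, along the tool's axes as they then stand; what a row does not reach is not made up. The controller multiplies each number of a shift by 0.02 m and each number of a turn by 5 degrees. A row lasts 1/8 s, in which the tool goes at most 62.5 mm and 10.7 degrees, less where a joint would pass 70% of its speed; a pose out of reach is approached as far as the arm can. A call with a number of a shift or a turn outside -1 to 1 is refused whole. A call with a gripper value outside its range is refused whole. "grip" is the opening, from 0 (shut) to 1 (fully open), set as the call begins (left out, the last holds). The fingers move at their own pace and stop on an object; "grip_force" is the grip in N (left out, the last holds). Time passes only in rows, so rows that do not move let the fingers close. It gives the time, the measured TCP pose, the force, the opening and the grip force at its end, in the units of the state.
- arm.state(): the state, without advancing time (a new reading comes with each control period).
- cams.snapshot(name): name is "scene" or "side" or "wrist"; returns (picture, depth): 480x640x3 uint8, red, green, blue; 480x640 float32, m along the optical axis (not along the pixel's ray), 0 where there is no reading.
- cams.camera_info(name): a dict with "fx", "fy", "cx", "cy" (pixels), "cam_to_world" (4x4, takes a point from camera to world coordinates). Camera axes: x right, y down, z forward; pixel columns grow to the right and rows downward; lengths in m; the calibration is good to about 2 mm. The wrist camera is an equidistant fisheye: a pixel r from the principal point sees the ray r / f radians off the axis. A picture is of the moment at which its call begins: read the wrist's pose just before it. camera_info takes no time and is no camera call; for the wrist camera it gives the pose at the moment of the call.
- finish_job(): hands the job in; it is judged then, once.
The state is a dict: "t": time; "joint_pos": joint angles; "qd": joint speeds; "joint_efforts": joint torques, N m; "position": TCP position; "eef_rot": TCP orientation; "ft_force": force on the tool from outside, world axes, zero at the start; "moment": the same for the moment, N m; "finger_gap": finger opening in m; "grasp_force": force on a finger pad.
Only numpy, scipy, OpenCV 4.12 (cv2) and the standard library are available. Lean on these libraries where they do the work, as an engineer would, in place of code of your own. Each camera call takes 0.05 s, during which the arm holds its last target. There are 200 camera calls.

TASK

The pink tortoises have just been polished and must be out of the dust before drilling starts: press the lid of the wooden drying case once so that its push latch lets it spring open, then carry every tortoise into the case with the spring tongs, without touching them with the fingers, and set each down upright on its floor rather than dropping it. Then stand the tongs back in their rest and press the lid down until it latches shut; leave the other things on the bench where they are.

Things in the scene. Friction and masses are not known exactly. Their poses are not given: they have to be found in the camera images.
- case: the wooden drying case, fixed to the bench: a box 150 (x) by 316 (y) by 66 mm high, walls and floor 8 mm, closed by a lid set flush between its walls. Origin at the centre of its underside; x points away from the robot to the hinge wall, z up
- case_inside (a point): centre of the case's inner floor, where the tortoises go, 8 mm above the bench; axes as the case's. The clear floor is 100 mm in x by 300 mm in y, the walls rise 58 mm above it. From 50 to 84 mm in -x of this point a latch beam fills the case to 36 mm above the floor, then comes the front wall
- lid (a joint): lid angle, rad: 0 shut, latched and flush; grows as it opens upward; 1.6 fully open (upright), where a spring takes it. Push-push latch: pressed to its stop (-0.078, 9 mm down at the front, 2 to 4 N) and let go, the latched lid is freed and swings open in about 3 s. To latch, swing it down against the spring (1 to 4 N), press to the stop, let go: it returns to 0 and stays. Another press frees it again
- lid_hinge (a point): middle of the lid's hinge line, at the far top edge of the case: 50 mm in +x of case_inside and 54 mm above it. The lid is an 8 mm plywood board, 292 mm wide (y), reaching 134 mm from the hinge line in the lid's -x; the hinge line lies at half its thickness. The point turns with the lid; at 0 its axes agree with the case's
- lid_press (a point): a brass dot in the middle of the lid's outer (upper) face, 107 mm from the hinge line and 28 mm from the free edge: the place to press. It turns with the lid; its z is the outward normal of that face
- tongs: steel spring tongs, standing tips down in their rest: two flat upright blades 28 mm wide (x), 5 thick, 150 long, joined near the top by a sprung crossbar. The blades stay parallel and slide together along y, up to 12 mm each. Free: 65 mm over the outer faces, 55 between the inner. Spring: 12 N open, 15.5 N closed. 0.24 kg. Origin: between the tips; z up
- tongs_grip (a point): where to grip the tongs, from above, fingers on the outer blade faces (closing along the tongs' y): on their centre line, 118 mm above the tips, 32 mm below the top. A gripper opening of 60 mm holds them open; on a tortoise's 36 mm width the opening is 46 mm; past 65 mm the tongs are let go
- rest: the tongs rest, fixed to the bench: an open dark wooden trough 50 (x) by 96 (y) by 50 mm high, 6 mm walls and floor, so its pocket is 38 by 84 mm; origin at the centre of its underside, z up. In it the tongs stand with tongs_grip 124 mm above this origin and their y along the trough's y
- tortoise_a_mid (a point): a carved pink soapstone tortoise (3 or 4 alike are present; None if absent), upright on the bench: 70 mm long, 36 wide, 35 high, 0.12 kg. This point: mid-body, 17 mm above its underside. x runs to the head (shell 28 mm each way, head tip at +42), y across the width (sides flat from 10 to 25 mm above the underside), z up. Freshly polished: only the tongs may touch it
- tortoise_b_mid (a point): a carved pink soapstone tortoise (3 or 4 alike are present; None if absent), upright on the bench: 70 mm long, 36 wide, 35 high, 0.12 kg. This point: mid-body, 17 mm above its underside. x runs to the head (shell 28 mm each way, head tip at +42), y across the width (sides flat from 10 to 25 mm above the underside), z up. Freshly polished: only the tongs may touch it
- tortoise_c_mid (a point): a carved pink soapstone tortoise (3 or 4 alike are present; None if absent), upright on the bench: 70 mm long, 36 wide, 35 high, 0.12 kg. This point: mid-body, 17 mm above its underside. x runs to the head (shell 28 mm each way, head tip at +42), y across the width (sides flat from 10 to 25 mm above the underside), z up. Freshly polished: only the tongs may touch it
- tortoise_d_mid (a point): a carved pink soapstone tortoise (3 or 4 alike are present; None if absent), upright on the bench: 70 mm long, 36 wide, 35 high, 0.12 kg. This point: mid-body, 17 mm above its underside. x runs to the head (shell 28 mm each way, head tip at +42), y across the width (sides flat from 10 to 25 mm above the underside), z up. Freshly polished: only the tongs may touch it
- bowls: a nest of three soapstone bowls, 160 mm across and 60 mm high, on the bench; not part of the job; origin at the underside
- pawn: a speckled soapstone chess pawn, 44 mm across and 90 mm high; not part of the job; origin at the underside
- chuck_key: a brass T-handled drill chuck key, 95 mm long, lying on the bench; not part of the job; origin at the underside
- rasp: a wood-handled steel riffler 200 mm long, lying; not part of the job; origin at the underside
- dust_brush: a hand brush 200 mm long, lying; not part of the job; origin at the underside
- raw_block: a rough pale soapstone block 120 x 90 x 70 mm; not part of the job; origin at the underside
- sanding_block: a cork sanding block 100 x 70 x 35 mm; not part of the job; origin at the underside
Mind the look-alikes: they are no part of the job. Leave any yellow look-alike of the part that bears tortoise_b_mid alone. Of the things that look like the tongs, the smallest one is meant.

How it is judged:
By the outcome, as a careful person would: the job done as asked, in the order asked, and still so for the second after the job is handed in, with the robot touching nothing.
Of tortoise_a, tortoise_b, tortoise_c, tortoise_d only 3 to 4 are there at a start; the rules pass over those that are not, and their reading is None.
At some moment in a run one of tortoise_a, tortoise_b, tortoise_c, tortoise_d may be knocked a few centimetres aside while the robot is not near it.
It also fails if it takes over 210 s, if anything falls off the work surface, if the arm or the gripper's body presses on something with over 40 N, if the wrist force passes 120 N, or if a joint passes its speed limit or range.

## Working session

There is one attempt and no reset: what is moved stays moved. The work goes in short steps, Python scripts to look and compute and a tool call to move; the robot and the scene stay as the last step left them, time stands still between calls to the robot, and variables do not carry over. Pictures are saved under pics/ and viewed, at most 14 in all, crops included, and the job is handed in when it is done.

Besides the shell and the picture viewer there is one more tool, called after "Call:" as name(argument=value, ...) on one line, values as JSON. servo_tool: Moves the arm, as the interface text tells. Its arguments: {"type":"object","properties":{"series":{"type":"array","items":{"type":"number"}},"grip":{"type":"number"},"grip_force":{"type":"number"}},"required":["series"]}

```bash
ls; mkdir -p pics; cat > h.py <<'E'
import numpy as np, cv2
from rig import arm, cams, finish_job
def snap(n,f=None):
    i=cams.camera_info(n); p,d=cams.snapshot(n)
    if f: cv2.imwrite('pics/'+f,p[:,:,::-1])
    np.savez('/tmp/%s.npz'%n,p=p,d=d,T=np.array(i['cam_to_world']),k=[i['fx'],i['fy'],i['cx'],i['cy']])
    return p,d,i
def world(n):
    z=np.load('/tmp/%s.npz'%n); d=z['d'];fx,fy,cx,cy=z['k']
    v,u=np.mgrid[:480,:640]
    P=np.stack([(u-cx)/fx*d,(v-cy)/fy*d,d],-1)
    W=P@z['T'][:3,:3].T+z['T'][:3,3]
    W[d==0]=np.nan
    return z['p'],W
E
python3 - <<'E'
from h import *
for n in('scene','side'):
    p,d,i=snap(n,n+'1.png'); print(n,np.round(np.array(i['cam_to_world']),3).tolist(),i['fx'],(d>0).mean())
s=arm.state();print(s)
E
```

```text
pics
scene [[0.474, 0.765, -0.437, 1.16], [0.881, -0.412, 0.233, -0.342], [-0.002, -0.495, -0.869, 1.307], [0.0, 0.0, 0.0, 1.0]] 597.4186027678641 0.995732421875
side [[0.97, -0.169, 0.175, 0.271], [-0.243, -0.683, 0.689, -1.145], [0.003, -0.711, -0.703, 1.236], [0.0, 0.0, 0.0, 1.0]] 525.7769535835421 0.9920377604166667
{'t': 0.1, 'joint_pos': array([-7.62614953e+01,  2.42777748e+01,  9.34277038e+01, -1.01316647e-03,
        6.23726703e+01, -1.08850858e+00]), 'qd': array([-0.08342956, -0.16234617, -0.15407886, -0.10056245, -0.004182  ,
        0.03568071]), 'joint_efforts': array([-6.97988635e-04, -5.45611954e+01, -2.74327022e+01,  6.44684304e-02,
        1.88554876e-02, -2.47982678e-05]), 'position': array([ 0.15984502, -0.60371284,  0.24099978]), 'eef_rot': array([-1.79921848e+02, -5.87744932e-04,  1.48274833e+01]), 'ft_force': array([ 0.22058365, -0.74271729, -0.72829918]), 'moment': array([-0.03639505, -0.02028328, -0.01535282]), 'grasp_force': 0.0, 'finger_gap': 0.08746976785345814}
```

View pics/scene1.png

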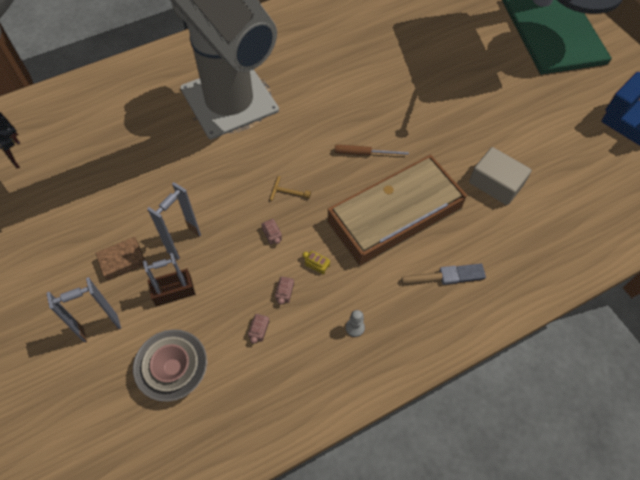

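View pics/side1.png

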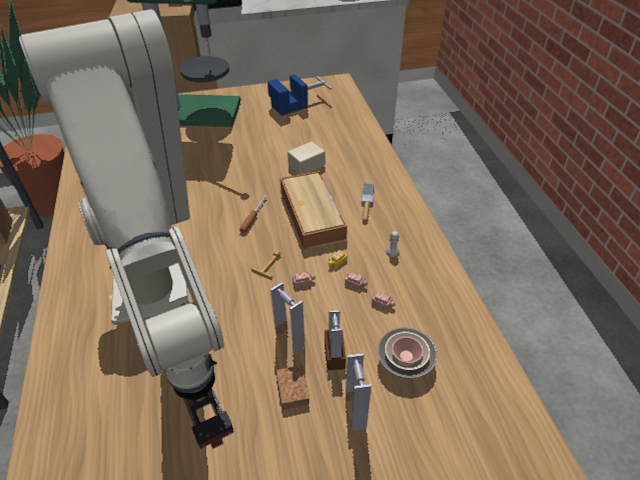

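The scene view shows three pink tortoises at (272,231), (285,290) and (259,327), with a yellow decoy at (316,261). The case is at (397,205) with its brass dot at (389,190). The small tongs stand in the dark rest at (170,285), and larger look-alikes are at (175,220) and (85,308).

```bash
cat > m.py <<'E'
from h import *
def tort(n):
    p,W=world(n); h=cv2.cvtColor(p,cv2.COLOR_RGB2HSV); z=W[...,2]
    m=(((h[...,0]>165)|(h[...,0]<6))&(h[...,1]>50)&(h[...,2]>60)&(z>0.004)&(z<0.05)).astype(np.uint8)
    m=cv2.morphologyEx(m,cv2.MORPH_CLOSE,np.ones((3,3)))
    k,l,st,c=cv2.connectedComponentsWithStats(m)
    for i in range(1,k):
        if st[i,4]<60: continue
        Q=W[(l==i)&(z>0.008)]; Q=Q[~np.isnan(Q[:,0])]
        if len(Q)<30: continue
        T=Q[Q[:,2]>0.02]
        r=cv2.minAreaRect((Q[:,:2]*1000).astype(np.float32))
        e=np.linalg.svd(Q[:,:2]-Q[:,:2].mean(0),full_matrices=False)[2][0]
        print(n,'px',c[i].round(),st[i,4],'mean',Q.mean(0).round(4),'zmax',np.percentile(Q[:,2],97).round(3),'rect',np.round(r[0]),np.round(r[1]),round(r[2]),'pca',round(np.degrees(np.arctan2(e[1],e[0]))),'dir, top mean',T.mean(0).round(4))
if __name__=='__main__':
    for n in('scene','side'):
        tort(n)
    for n in('scene','side'):
        p,W=world(n);z=W[...,2];h=cv2.cvtColor(p,cv2.COLOR_RGB2HSV)
        # case top
        x,y=W[...,0],W[...,1]
        def top(lo,hi,seed,name,rad):
            m=(z>lo)&(z<hi)&(np.hypot(x-seed[0],y-seed[1])<rad)
            Q=W[m]; r=cv2.minAreaRect((Q[:,:2]*1000).astype(np.float32))
            print(n,name,len(Q),np.round(r[0],1),np.round(r[1],1),round(r[2],1),'z',np.median(Q[:,2]).round(4))
        s={'scene':{'case':(205,397),'rest':(287,170),'dot':(190,389),'yellow':(261,316),'tg':(266,165)},'side':{'case':(205,312),'rest':(350,335),'dot':(203,301),'yellow':(259,338),'tg':(320,335)}}[n]
        for k,(v,u) in s.items(): print(n,k,W[v,u].round(4),h[v,u])
        top(.055,.075,W[s['case']],'case',.19)
        top(.04,.056,W[s['tg']],'rest',.09)
        top(.13,.17,W[s['tg']],'tongs',.06)
        a=(h[...,0]>8)&(h[...,0]<22)&(z>.05)&(z<.08)
        v,u=s['dot']; print(h[v-6:v+7:3,u-6:u+7:3].reshape(-1,3).tolist())
E
python3 m.py
```

```text
scene px [271. 231.] 253 mean [ 0.4673 -0.0909  0.0305] zmax 0.039 rect [466. -90.] [33. 59.] 87 pca -1 dir, top mean [ 0.4669 -0.0908  0.031 ]
scene px [284. 289.] 296 mean [ 0.6207 -0.1346  0.0307] zmax 0.039 rect [ 620. -136.] [32. 62.] 48 pca -43 dir, top mean [ 0.6203 -0.1343  0.031 ]
scene px [258. 328.] 344 mean [ 0.677  -0.2291  0.0303] zmax 0.038 rect [ 678. -232.] [32. 64.] 46 pca -49 dir, top mean [ 0.6767 -0.2289  0.0306]
scene px [169. 364.] 655 mean [ 0.6625 -0.4346  0.0368] zmax 0.051 rect [ 666. -434.] [63. 66.] 79 pca -91 dir, top mean [ 0.6625 -0.4346  0.0368]
side px [302. 279.] 213 mean [ 0.4588 -0.0967  0.0275] zmax 0.038 rect [463. -93.] [36. 65.] 89 pca -178 dir, top mean [ 0.4593 -0.0952  0.0299]
side px [355. 280.] 212 mean [ 0.6125 -0.1411  0.0274] zmax 0.039 rect [ 619. -139.] [40. 60.] 47 pca -32 dir, top mean [ 0.6135 -0.1401  0.03  ]
side px [382. 300.] 232 mean [ 0.6686 -0.2348  0.0275] zmax 0.037 rect [ 674. -235.] [36. 65.] 43 pca -37 dir, top mean [ 0.6704 -0.2338  0.0301]
side px [407. 351.] 378 mean [ 0.6739 -0.4241  0.0375] zmax 0.052 rect [ 671. 
[... 969 characters left out ...]
7]
side dot [0.5208 0.2135 0.0614] [ 18 143 211]
side yellow [ 0.5853 -0.0417  0.0269] [ 24 179 114]
side tg [ 0.4888 -0.3671  0.1602] [114  21 194]
side case 2655 [555.  211.4] [150.9 327. ] 3.5 z 0.0661
side rest 254 [ 458.8 -359.7] [100.6 110.4] 80.6 z 0.0491
side tongs 222 [ 487.3 -365.5] [67.3 27.9] 82.4 z 0.1496
[[18, 84, 188], [18, 83, 212], [19, 83, 208], [20, 84, 200], [19, 83, 194], [19, 84, 189], [18, 101, 207], [18, 111, 213], [19, 84, 200], [19, 82, 198], [19, 83, 190], [18, 142, 209], [18, 143, 211], [18, 102, 203], [18, 83, 200], [18, 84, 197], [19, 82, 192], [19, 80, 211], [19, 85, 210], [19, 85, 199], [18, 85, 176], [19, 81, 191], [18, 84, 204], [18, 85, 211], [18, 84, 204]]
```

```bash
cat >> h.py <<'E'
from scipy.spatial.transform import Rotation as Ro
def go(x=None,y=None,z=None,yaw=None,start=None):
    """print remaining turn about tool z, then translation, in move units (turn first)"""
    s=arm.state() if start is None else start
    R=Ro.from_euler('xyz',s['eef_rot'],degrees=True); p=np.array(s['position'])
    y0=s['eef_rot'][2]; yt=y0 if yaw is None else yaw
    t=[p[i] if v is None else v for i,v in enumerate((x,y,z))]
    Rt=Ro.from_euler('xyz',[180,0,yt],degrees=True)
    rv=(R.inv()*Rt).as_rotvec(degrees=True)/5
    d=Rt.inv().apply(np.array(t)-p)/.02
    print('turn',rv.round(2),'shift total',d.round(2),'rows',int(np.ceil(abs(d).max())),'each',(d/np.ceil(abs(d).max())).round(3))
    return {'position':np.array(t),'eef_rot':np.array([180,0,yt])}
E
python3 - <<'E'
from h import *
A=[world(n)[1].reshape(-1,3) for n in('scene','side')]
for k,Q in enumerate(A):
    m=(Q[:,2]>.1)&(Q[:,0]>.25)&(Q[:,0]<.75)&(Q[:,1]>-.7)&(Q[:,1]<-.05); Q=Q[m]
    g=np.zeros((100,130),np.uint8)
    i=((Q[:,0]-.25)/.005).astype(int); j=((Q[:,1]+.7)/.005).astype(int); g[i,j]=1
    g=cv2.dilate(g,np.ones((3,3)))
    n,l=cv2.connectedComponents(g)
    for c in range(1,n):
        S=Q[l[i,j]==c]
        if len(S)>40:
            T=S[S[:,2]>S[:,2].max()-.02]
            print(k,len(S),S.min(0).round(3),S.max(0).round(3),'toprect',[np.round(a,1) for a in cv2.minAreaRect((T[:,:2]*1000).astype(np.float32))])
# rest rectangle, brown top rim
for n in('scene','side'):
    p,W=world(n);h=cv2.cvtColor(p,cv2.COLOR_RGB2HSV)
    m=(W[...,2]>.04)&(W[...,2]<.056)&(np.hypot(W[...,0]-.487,W[...,1]+.366)<.065)&(h[...,1]>80)
    Q=W[m]; print(n,'rest',len(Q),[np.round(a,1) for a in cv2.minAreaRect((Q[:,:2]*1000).astype(np.float32))])
    # dot
    m=(h[...,1]>115)&(h[...,0]>15)&(W[...,2]>.05)&(W[...,2]<.08)&(np.hypot(W[...,0]-.52,W[...,1]-.212)<.025)
    print('dot',m.sum(),W[m].mean(0))
s=go(z=.36);s=go(x=.42,y=.0,start=s,yaw=3.6);s=go(x=.518,y=.211,z=.10,start=s)
p=cv2.imread('pics/scene1.png')[205:345,230:340];a=cv2.resize(p,None,fx=4.5,fy=4.5,interpolation=cv2.INTER_CUBIC);cv2.imwrite('pics/c1.png',a[:600])
E
```

```text
0 823 [ 0.343 -0.34   0.1  ] [ 0.418 -0.246  0.209] toprect [array([ 378.5, -293. ]), array([40.5, 88.4]), np.float64(26.3)]
0 880 [ 0.472 -0.591  0.101] [ 0.52  -0.501  0.209] toprect [array([ 496.2, -546.3]), array([88.2, 40.4]), np.float64(84.4)]
0 287 [ 0.47  -0.398  0.1  ] [ 0.509 -0.331  0.161] toprect [array([ 489.6, -364.2]), array([64.6, 28.9]), np.float64(79.9)]
1 801 [ 0.342 -0.342  0.1  ] [ 0.415 -0.246  0.209] toprect [array([ 378.4, -293.4]), array([40.9, 89.9]), np.float64(26.7)]
1 903 [ 0.473 -0.594  0.101] [ 0.518 -0.501  0.209] toprect [array([ 495.4, -546.8]), array([90.5, 37.8]), np.float64(84.4)]
1 325 [ 0.469 -0.4    0.101] [ 0.506 -0.332  0.16 ] toprect [array([ 489.3, -364.9]), array([66.1, 25.7]), np.float64(80.8)]
scene rest 395 [array([ 489. , -364.4]), array([96.3, 53.2]), np.float64(80.4)]
dot 64 [0.51707921 0.2106129  0.0675724 ]
side rest 195 [array([ 488.6, -364.7]), array([100.8,  50. ]), np.float64(80.8)]
dot 27 [0.51737037 0.21153823 0.06706992]
turn [-0.02 -0.    0.  ] shift total [ 0.    0.   -5.95] rows 6 each [ 0.     0.    -0.992]
turn [ 0.   -0.    2.25] shift total [ 14.88 -29.31  -0.  ] rows 30 each [ 0.496 -0.977 -0.   ]
turn [0. 0. 0.] shift total [  5.55 -10.22  13.  ] rows 13 each [ 0.427 -0.786  1.   ]
```

View pics/c1.png

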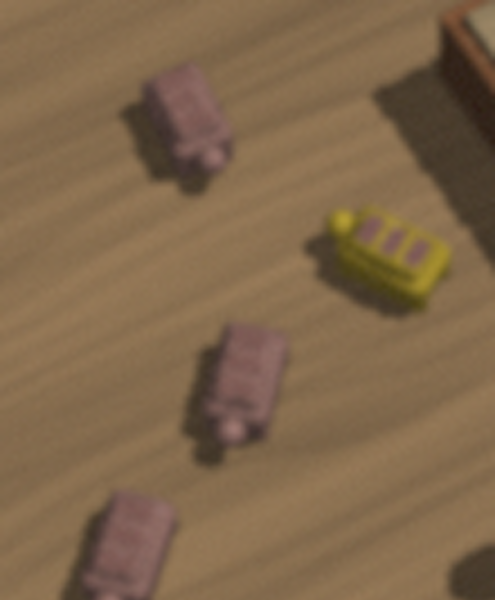

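The crop shows each pink tortoise's head pointing down in the picture, which is roughly world +x: A is at about -2°, B and C at about -45°. Now I'll go and press the lid.

Call:
servo_tool(series=[0,0,-1,0,0,0.5,0,0,-1,0,0,0.5,0,0,-1,0,0,0.5,0,0,-1,0,0,0.5,0,0,-1,0,0,0.25,0,0,-0.95,0,0,0,0.5,-0.98,0,0,0,0,0.5,-0.98,0,0,0,0], grip=0, grip_force=20)

```text
t: 1.1
position: [0.1776, -0.563, 0.3606]
eef_rot: [-180.0, 0.0, 3.6]
ft_force: [0.2, -1.4, -0.7]
finger_gap: 0.0109
grasp_force: 0.0
```

Call:
servo_tool(series=[0.5,-0.98,0,0,0,0,0.5,-0.98,0,0,0,0,0.5,-0.98,0,0,0,0,0.5,-0.98,0,0,0,0,0.5,-0.98,0,0,0,0,0.5,-0.98,0,0,0,0,0.5,-0.98,0,0,0,0,0.5,-0.98,0,0,0,0])

```text
t: 2.1
position: [0.2481, -0.401, 0.3607]
eef_rot: [180.0, -0.0, 3.6]
ft_force: [0.4, -0.0, -0.5]
finger_gap: 0.0004
grasp_force: 0.0
```

Call:
servo_tool(series=[0.5,-0.98,0,0,0,0,0.5,-0.98,0,0,0,0,0.5,-0.98,0,0,0,0,0.5,-0.98,0,0,0,0,0.5,-0.98,0,0,0,0,0.5,-0.98,0,0,0,0,0.5,-0.98,0,0,0,0,0.5,-0.98,0,0,0,0])

```text
t: 3.1
position: [0.3179, -0.2395, 0.3607]
eef_rot: [180.0, -0.0, 3.6]
ft_force: [0.6, 0.0, -0.5]
finger_gap: 0.0006
grasp_force: 0.0
```

Call:
servo_tool(series=[0.5,-0.98,0,0,0,0,0.5,-0.98,0,0,0,0,0.5,-0.98,0,0,0,0,0.5,-0.98,0,0,0,0,0.5,-0.98,0,0,0,0,0.5,-0.98,0,0,0,0,0.5,-0.98,0,0,0,0,0.5,-0.98,0,0,0,0])

```text
t: 4.1
position: [0.3876, -0.078, 0.3607]
eef_rot: [180.0, -0.0, 3.6]
ft_force: [-0.6, -0.9, -0.2]
finger_gap: 0.0003
grasp_force: 0.0
```

```bash
python3 - <<'E'
from h import *
s=arm.state();print(s['t'],s['position'],s['eef_rot'],s['finger_gap'],s['ft_force'])
go(x=.516,y=.211,z=.10,yaw=3.6)
E
```

```text
4.1 [ 0.38761682 -0.07802638  0.36071472] [ 1.79995743e+02 -1.37708197e-02  3.58267988e+00] 0.0003085639825077921 [-0.58757746 -0.88587693 -0.15127239]
turn [ 0. -0. -0.] shift total [  7.31 -14.02  13.04] rows 15 each [ 0.488 -0.935  0.869]
```

Call:
servo_tool(series=[0.49,-0.935,0.8,0,0,0,0.49,-0.935,0.8,0,0,0,0.49,-0.935,0.8,0,0,0,0.49,-0.935,0.8,0,0,0,0.49,-0.935,0.8,0,0,0,0.49,-0.935,0.8,0,0,0,0.49,-0.935,0.8,0,0,0,0.49,-0.935,0.8,0,0,0])

```text
t: 5.1
position: [0.4564, 0.0761, 0.2323]
eef_rot: [-180.0, -0.0, 3.6]
ft_force: [0.2, -1.3, -0.2]
finger_gap: 0.0005
grasp_force: 0.0
```

Call:
servo_tool(series=[0.49,-0.935,0.95,0,0,0,0.49,-0.935,0.95,0,0,0,0.49,-0.935,0.95,0,0,0,0.49,-0.935,0.95,0,0,0,0.49,-0.935,0.95,0,0,0,0.49,-0.935,0.95,0,0,0,0.43,-0.935,0.95,0,0,0,0,0,0.5,0,0,0])

```text
t: 6.1
position: [0.5153, 0.211, 0.0889]
eef_rot: [180.0, 0.0, 3.7]
ft_force: [0.2, -0.8, 1.1]
finger_gap: 0.0006
grasp_force: 0.0
```

Call:
servo_tool(series=[0,0,0.15,0,0,0,0,0,0.1,0,0,0,0,0,0.1,0,0,0])

```text
t: 6.48
position: [0.5156, 0.2092, 0.0832]
eef_rot: [-180.0, -0.0, 3.5]
ft_force: [-1.9, 0.1, 1.6]
finger_gap: 0.0003
grasp_force: 1.1
```

Contact made. I'll press on in small steps.

Call:
servo_tool(series=[0,0,0.1,0,0,0,0,0,0.1,0,0,0,0,0,0.1,0,0,0])

```text
t: 6.85
position: [0.5158, 0.2095, 0.0768]
eef_rot: [180.0, -0.0, 3.6]
ft_force: [-2.8, -3.0, 11.0]
finger_gap: 0.0005
grasp_force: 5.5
```

Call:
servo_tool(series=[0,0,0.05,0,0,0,0,0,0.05,0,0,0])

```text
t: 7.1
position: [0.516, 0.2096, 0.0759]
eef_rot: [180.0, -0.0, 3.6]
ft_force: [-5.4, -3.7, 21.5]
finger_gap: 0.0003
grasp_force: 11.0
```

Call:
servo_tool(series=[0,0,-1,0,0,0,-0.3,0,-1,0,0,0,-0.5,0,-1,0,0,0,-0.7,0,-1,0,0,0,-0.7,0,-1,0,0,0,-0.7,0.3,-1,0,0,0,-0.7,0.5,-1,0,0,0,-0.5,1,-1,0,0,0], grip=1)

```text
t: 8.1
position: [0.4359, 0.1688, 0.2353]
eef_rot: [-180.0, -0.0, 3.6]
ft_force: [-0.6, -0.6, -0.1]
finger_gap: 0.0767
grasp_force: 0.0
```

Call:
servo_tool(series=[-0.5,1,-1,0,0,0,-0.5,1,-1,0,0,0,0,1,-1,0,0,0,0,1,-1,0,0,0,0,1,0,0,0,0,0,1,0,0,0,0,0,1,0,0,0,0,0,1,0,0,0,0])

```text
t: 9.1
position: [0.4265, 0.0072, 0.3147]
eef_rot: [-180.0, -0.1, 3.6]
ft_force: [0.9, 0.7, 0.5]
finger_gap: 0.0878
grasp_force: 0.0
```

Call:
servo_tool(series=[0,1,0,0,0,0.5,0,1,0,0,0,0.5,0,1,0,0,0,0.5,0,1,0,0,0,0.5,0,1,0,0,0,0.64,0,1,0,0,0,0,0,1,0,0,0,0,0,1,0,0,0,0])

```text
t: 10.1
position: [0.4138, -0.1519, 0.3147]
eef_rot: [180.0, -0.1, -9.6]
ft_force: [0.2, -0.1, 0.2]
finger_gap: 0.0878
grasp_force: 0.0
```

```bash
python3 - <<'E'
from h import *
snap('scene','scene2.png')
s=go(x=.489,y=-.3645,z=.27,yaw=-9.6); go(z=.130,start=s)
p,W=world('scene'); m=(W[...,2]>.1)&(W[...,1]>.02)&(W[...,0]>.45);Q=W[m];print(len(Q),Q.min(0),Q.max(0))
E
```

```text
turn [ 0.01 -0.01 -0.01] shift total [5.47 9.78 2.24] rows 10 each [0.547 0.978 0.224]
turn [0. 0. 0.] shift total [ 0. -0.  7.] rows 8 each [ 0.    -0.     0.875]
2819 [0.53536316 0.06884831 0.10000376] [0.6418199  0.98863624 0.203008  ]
```

Call:
servo_tool(series=[0.55,0.98,0,0,0,0,0.55,0.98,0,0,0,0,0.55,0.98,0,0,0,0,0.55,0.98,0,0,0,0,0.55,0.98,0,0,0,0,0.55,0.98,0,0,0,0,0.55,0.98,0,0,0,0,0.55,0.98,0,0,0,0])

```text
t: 11.15
position: [0.4746, -0.3219, 0.3146]
eef_rot: [-180.0, -0.0, -9.6]
ft_force: [0.4, 0.3, -0.0]
finger_gap: 0.0878
grasp_force: 0.0
```

Call:
servo_tool(series=[0.55,0.98,0.5,0,0,0,0.52,0.96,0.75,0,0,0,0,0,0.9,0,0,0])

```text
t: 11.52
position: [0.4892, -0.3639, 0.2709]
eef_rot: [180.0, -0.0, -9.7]
ft_force: [-0.0, 0.4, -0.5]
finger_gap: 0.0877
grasp_force: 0.0
```

```bash
python3 - <<'E'
from h import *
snap('side','side2.png'); snap('wrist','w2.png')
s=go(x=.489,y=-.3645,z=.130,yaw=-9.6)
a=np.hstack([cv2.resize(cv2.imread('pics/'+f),(400,300)) for f in('side2.png','w2.png')]);cv2.imwrite('pics/c2.png',a)
E
```

```text
turn [-0.03  0.05 -0.01] shift total [0.1  0.14 6.94] rows 7 each [0.015 0.02  0.992]
```

View pics/c2.png

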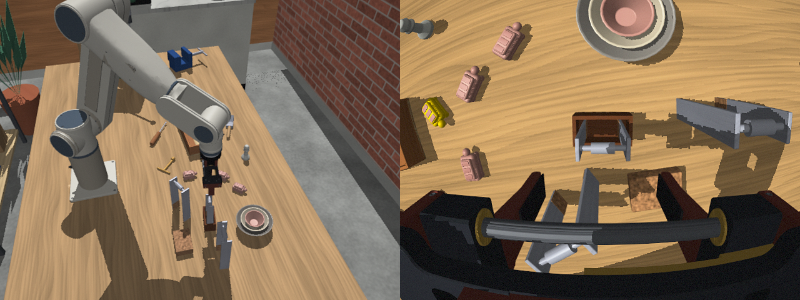

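The wrist picture shows the small tongs in their rest at about (603,130), centred between the fingers, and the bench around them is clear. Descending to grip.

Call:
servo_tool(series=[0,0,1,0,0,0,0,0,1,0,0,0,0,0,1,0,0,0,0,0,1,0,0,0,0,0,1,0,0,0,0,0,1,0,0,0,0,0,1,0,0,0,0,0,0,0,0,0])

```text
t: 12.62
position: [0.4879, -0.3613, 0.1304]
eef_rot: [-179.9, 0.1, -9.6]
ft_force: [-0.1, 0.2, 0.3]
finger_gap: 0.0876
grasp_force: 0.0
```

Call:
servo_tool(series=[0,0,0,0,0,0,0,0,0,0,0,0,0,0,0,0,0,0,0,0,0,0,0,0], grip=0.68, grip_force=40)

```text
t: 13.12
position: [0.4891, -0.3622, 0.1323]
eef_rot: [-180.0, -0.1, -9.6]
ft_force: [1.2, 1.6, 4.2]
finger_gap: 0.06
grasp_force: 13.7
```

Call:
servo_tool(series=[0,0,-0.5,0,0,0,0,0,-1,0,0,0,0,0,-1,0,0,0,0,0,-1,0,0,0,0,0,-1,0,0,0,0,0,-1,0,0,0,0,0,-1,0,0,0,0,0,-1,0,0,0])

```text
t: 14.12
position: [0.4886, -0.3623, 0.2837]
eef_rot: [180.0, -0.0, -9.6]
ft_force: [0.1, 0.5, -2.6]
finger_gap: 0.0599
grasp_force: 12.8
```

```bash
cat > w.py <<'E'
from h import *
from scipy.spatial.transform import Rotation as Ro
def wcloud():
    z=np.load('/tmp/wrist.npz'); d=z['d'].astype(float);fx,fy,cx,cy=z['k']
    v,u=np.mgrid[:480,:640]
    X=(u-cx)/fx;Y=(v-cy)/fy;r=np.hypot(X,Y)+1e-9
    k=np.tan(np.minimum(r,1.3))/r
    P=np.stack([X*k*d,Y*k*d,d],-1);W=P@z['T'][:3,:3].T+z['T'][:3,3];W[(d==0)|(r>1.3)]=np.nan
    return z['p'],W
def wt():
    p,W=wcloud();h=cv2.cvtColor(p,cv2.COLOR_RGB2HSV);z=W[...,2]
    m=(((h[...,0]>165)|(h[...,0]<8))&(h[...,1]>45)&(h[...,2]>60)&(z>0.006)&(z<0.06)).astype(np.uint8)
    k,l,st,c=cv2.connectedComponentsWithStats(m)
    for i in range(1,k):
        if st[i,4]<150: continue
        Q=W[l==i]; r=cv2.minAreaRect((Q[:,:2]*1000).astype(np.float32))
        a=r[2] if r[1][0]>r[1][1] else r[2]-90
        S=Q[Q[:,2]>np.percentile(Q[:,2],50)]
        print('wrist px',c[i].round(),st[i,4],'mean',Q.mean(0).round(4),'rect',np.round(r[0]),np.round(r[1]),'yaw',round(a),'upper half mean',S.mean(0).round(4),'zmax',np.percentile(Q[:,2],98).round(3))
E
python3 - <<'E'
from w import *; from m import tort
snap('scene');snap('side');_,_,i=snap('wrist','w3.png')
tort('scene');tort('side');wt()
s=arm.state();print(s['position'],s['ft_force'],s['finger_gap'])
E
```

```text
scene px [271. 231.] 256 mean [ 0.4668 -0.0909  0.03  ] zmax 0.038 rect [466. -90.] [31. 62.] 85 pca -2 dir, top mean [ 0.4662 -0.0905  0.0307]
scene px [284. 290.] 295 mean [ 0.6211 -0.135   0.0307] zmax 0.039 rect [ 621. -136.] [33. 60.] 53 pca -45 dir, top mean [ 0.6207 -0.1349  0.0312]
scene px [258. 328.] 341 mean [ 0.6771 -0.2288  0.0302] zmax 0.038 rect [ 676. -229.] [32. 64.] 48 pca -47 dir, top mean [ 0.6766 -0.2285  0.0307]
scene px [169. 364.] 627 mean [ 0.6624 -0.4345  0.0365] zmax 0.05 rect [ 664. -432.] [65. 64.] 82 pca -88 dir, top mean [ 0.6624 -0.4345  0.0365]
side px [303. 279.] 219 mean [ 0.4587 -0.0967  0.027 ] zmax 0.038 rect [463. -92.] [66. 34.] 6 pca -176 dir, top mean [ 0.4597 -0.0948  0.0301]
side px [359. 281.] 116 mean [ 0.6234 -0.1465  0.0284] zmax 0.038 rect [ 627. -141.] [42. 34.] 88 pca -71 dir, top mean [ 0.6239 -0.145   0.0302]
side px [382. 300.] 231 mean [ 0.6686 -0.2351  0.0279] zmax 0.039 rect [ 673. -234.] [37. 64.] 53 pca -36 dir, top mean [ 0.6698 -0.2341  0.0305]
side px [406. 350.] 331 mean [ 0.673  -0.4227  0.0386] zmax 0.052 rect [ 672. -427.] [57. 65.] 59 pca -34 dir, top mean [ 0.673  -0.4227  0.0386]
wrist px [361.  30.] 3276 mean [ 0.6709 -0.4371  0.0432] rect [ 667. -433.] [76. 69.] yaw 82 upper half mean [ 0.6711 -0.4383  0.0523] zmax 0.059
wrist px [177.  72.] 1301 mean [ 0.6685 -0.2334  0.0297] rect [ 673. -233.] [35. 67.] yaw -44 upper half mean [ 0.6685 -0.2282  0.0351] zmax 0.037
wrist px [117. 139.] 1102 mean [ 0.6135 -0.1411  0.0287] rect [ 617. -138.] [34. 68.] yaw -40 upper half mean [ 0.6126 -0.1355  0.0345] zmax 0.037
wrist px [118. 264.] 1040 mean [ 0.4617 -0.0971  0.028 ] rect [463. -92.] [35. 67.] yaw -2 upper half mean [ 0.458  -0.0929  0.0342] zmax 0.037
[ 0.48920557 -0.36278767  0.28361794] [ 0.01803835  0.31823353 -2.59576013] 0.060250639875125994
```

View pics/w3.png

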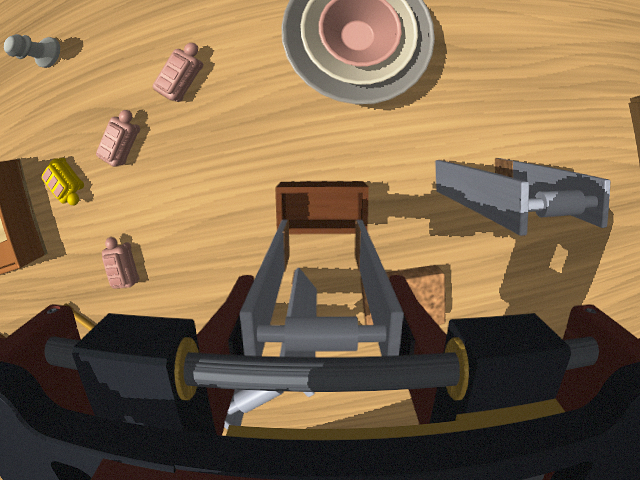

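Tongs held at 60 mm and lifted; the rest is empty at (322,208). The tortoises are at (178,72), (118,138) and (117,262), all undisturbed. Going over C.

```bash
python3 - <<'E'
from h import *
s=go(x=.668,y=-.228,z=.25,yaw=-45); go(z=.132,start=s)
E
```

```text
turn [ 0.01 -0.04  7.08] shift total [  1.56 -11.09   1.68] rows 12 each [ 0.13  -0.924  0.14 ]
turn [0. 0. 0.] shift total [ 0.  -0.   5.9] rows 6 each [ 0.    -0.     0.983]
```

Call:
servo_tool(series=[0,0,0,0,0,1,0,0,0,0,0,1,0,0,0,0,0,1,0,0,0,0,0,1,0,0,0,0,0,1,0,0,0,0,0,1,0,0,0,0,0,1,0,0,0,0,0,0.08])

```text
t: 15.28
position: [0.4883, -0.362, 0.2809]
eef_rot: [180.0, 0.1, -45.0]
ft_force: [0.9, 0.0, -3.7]
finger_gap: 0.0598
grasp_force: 12.5
```

Call:
servo_tool(series=[0.13,-0.92,0,0,0,0,0.13,-0.92,0,0,0,0,0.13,-0.92,0,0,0,0,0.13,-0.92,0,0,0,0,0.13,-0.92,0,0,0,0,0.13,-0.92,0,0,0,0,0.13,-0.92,0.4,0,0,0,0.13,-0.92,0.4,0,0,0])

```text
t: 16.27
position: [0.6084, -0.2722, 0.2649]
eef_rot: [180.0, 0.0, -45.0]
ft_force: [0.4, -0.1, -1.9]
finger_gap: 0.0599
grasp_force: 12.5
```

Call:
servo_tool(series=[0.13,-0.92,0.4,0,0,0,0.13,-0.92,0.4,0,0,0,0.13,-0.92,0.08,0,0,0,0.13,-0.97,0,0,0,0])

```text
t: 16.77
position: [0.6687, -0.2269, 0.2479]
eef_rot: [180.0, 0.0, -45.0]
ft_force: [0.6, -0.8, -1.7]
finger_gap: 0.06
grasp_force: 12.5
```

```bash
python3 - <<'E'
from w import *
snap('wrist','w4.png');wt()
s=arm.state();print(s['position'],s['eef_rot'])
p,W=wcloud();z=W[...,2]; r=np.hypot(W[...,0]-s['position'][0],W[...,1]-s['position'][1])
m=(r<.05)&(z>.07)&(z<s['position'][2]-.03);Q=W[m];print('blade lowest',len(Q),np.percentile(Q[:,2],[0,1,5]))
E
```

```text
wrist px [476.  67.] 3446 mean [ 0.6677 -0.4408  0.0436] rect [ 669. -434.] [76. 77.] yaw -33 upper half mean [ 0.6675 -0.4435  0.053 ] zmax 0.06
wrist px [319. 206.] 1800 mean [ 0.6735 -0.2306  0.0314] rect [ 674. -232.] [35. 68.] yaw -44 upper half mean [ 0.6693 -0.2276  0.0354] zmax 0.037
wrist px [295. 297.] 1181 mean [ 0.6227 -0.1424  0.0298] rect [ 621. -140.] [35. 62.] yaw -40 upper half mean [ 0.6185 -0.1382  0.0348] zmax 0.037
wrist px [362. 403.] 763 mean [ 0.4604 -0.0936  0.0312] rect [461. -92.] [61. 31.] yaw 4 upper half mean [ 0.4582 -0.0908  0.0353] zmax 0.037
[ 0.67062792 -0.22540301  0.24831931] [-1.79901714e+02 -5.82226460e-02 -4.49621514e+01]
blade lowest 2184 [0.12324161 0.1247797  0.13150586]
```

View pics/w4.png

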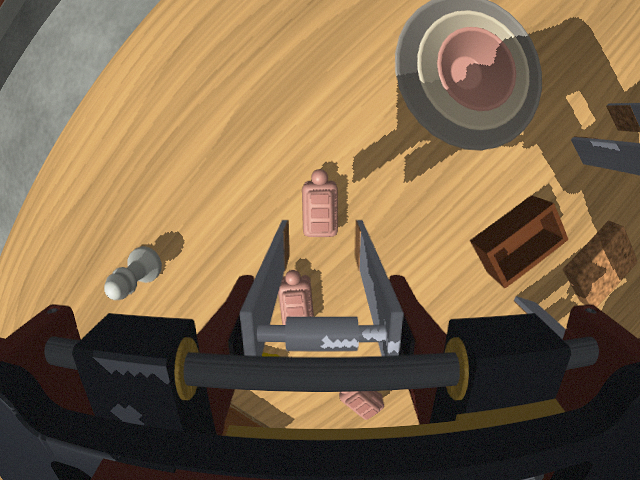

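The tongs straddle C at (319,206), parallel to its length. Descending to grip it.

Call:
servo_tool(series=[0,0,1,0,0,0,0,0,1,0,0,0,0,0,1,0,0,0,0,0,1,0,0,0,0,0,1,0,0,0,0,0,0.5,0,0,0,0,0,0.35,0,0,0,0,0,0,0,0,0])

```text
t: 17.82
position: [0.6677, -0.2276, 0.1308]
eef_rot: [180.0, 0.0, -45.0]
ft_force: [-1.1, -0.3, -2.4]
finger_gap: 0.0599
grasp_force: 12.5
```

Call:
servo_tool(series=[0,0,0,0,0,0,0,0,0,0,0,0,0,0,0,0,0,0,0,0,0,0,0,0,0,0,0,0,0,0], grip=0.45, grip_force=45)

```text
t: 18.45
position: [0.6683, -0.2277, 0.1319]
eef_rot: [-180.0, -0.1, -45.0]
ft_force: [0.2, 0.5, 4.6]
finger_gap: 0.0444
grasp_force: 45.0
```

Call:
servo_tool(series=[0,0,-0.5,0,0,0,0,0,-1,0,0,0,0,0,-1,0,0,0,0,0,-1,0,0,0,0,0,-1,0,0,0,0,0,-1,0,0,0,0,0,-1,0,0,0,0,0,-1,0,0,0])

```text
t: 19.45
position: [0.6677, -0.2276, 0.2824]
eef_rot: [180.0, 0.0, -45.0]
ft_force: [0.0, -0.1, -2.9]
finger_gap: 0.0445
grasp_force: 45.0
```

```bash
python3 - <<'E'
from h import *
snap('scene','s5.png')
p,W=world('scene')
Q=W[(W[...,2]>.055)&(W[...,2]<.22)&(W[...,0]>.45)&(W[...,0]<.7)&(abs(W[...,1]-.21)<.2)]
U=Q[Q[:,2]>.12];print('lid up',len(U),U.min(0).round(3),U.max(0).round(3))
L=Q[Q[:,2]<.07]
print([np.round(a,1) for a in cv2.minAreaRect((L[:,:2]*1000).astype(np.float32))])
s=go(z=.30,yaw=3.6)
import math
c=np.array([.557,.212]);t=math.radians(3.6);X=np.array([math.cos(t),math.sin(t)]);Y=np.array([-X[1],X[0]])
ins=c+.017*X
for dy in(.09,0,-.09):
    q=ins-.004*X+dy*Y; print(dy,q.round(4)); go(x=q[0],y=q[1],z=.30,start=s)
E
```

```text
lid up 1880 [0.61  0.069 0.12 ] [0.641 0.363 0.203]
[array([557.5, 211.9]), array([155. , 319.5]), np.float64(3.0)]
turn [-0.   -0.05 -9.72] shift total [ 0.    0.   -0.72] rows 1 each [ 0.     0.    -0.717]
0.09 [0.5643 0.3026]
turn [0. 0. 0.] shift total [ -3.55 -26.81  -0.  ] rows 27 each [-0.132 -0.993 -0.   ]
0 [0.57   0.2128]
turn [0. 0. 0.] shift total [ -3.55 -22.31  -0.  ] rows 23 each [-0.155 -0.97  -0.   ]
-0.09 [0.5756 0.123 ]
turn [0. 0. 0.] shift total [ -3.55 -17.81  -0.  ] rows 18 each [-0.197 -0.99  -0.   ]
```

View pics/s5.png

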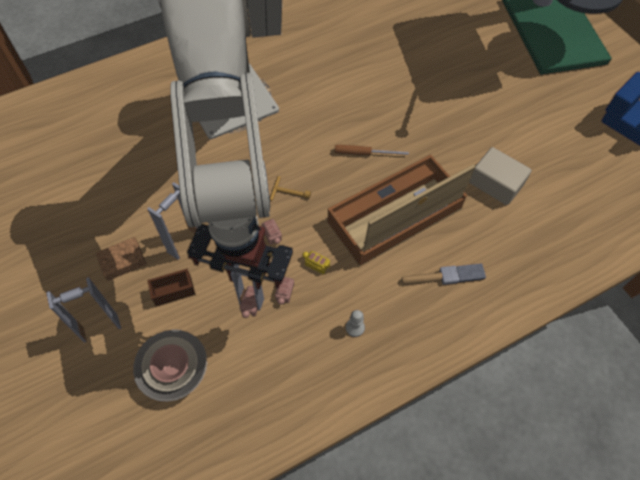

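C is held between the blades at (250,300), B stays at (285,290), and the lid stands upright over the case at (420,205). Turning to the case yaw and carrying C to the far slot, keeping in front of the lid.

Call:
servo_tool(series=[0,0,-0.72,0,0,-1,0,0,0,0,0,-1,0,0,0,0,0,-1,0,0,0,0,0,-1,0,0,0,0,0,-1,0,0,0,0,0,-1,0,0,0,0,0,-1,0,0,0,0,0,-1])

```text
t: 20.5
position: [0.6676, -0.2276, 0.2953]
eef_rot: [-180.0, 0.0, -4.9]
ft_force: [-0.4, -1.0, -3.8]
finger_gap: 0.0439
grasp_force: 45.0
```

Call:
servo_tool(series=[0,0,0,0,0,-1,0,0,0,0,0,-0.72,-0.94,-1,0,0,0,0,-0.94,-1,0,0,0,0,-0.94,-1,0,0,0,0,-0.94,-1,0,0,0,0,0,-1,0,0,0,0,0,-1,0,0,0,0])

```text
t: 21.5
position: [0.5858, -0.1116, 0.2958]
eef_rot: [180.0, -0.1, 3.6]
ft_force: [-0.3, -0.4, -3.1]
finger_gap: 0.0445
grasp_force: 45.0
```

Call:
servo_tool(series=[0,-1,0,0,0,0,0,-1,0,0,0,0,0,-1,0,0,0,0,0,-1,0,0,0,0,0,-1,0,0,0,0,0,-1,0,0,0,0,0,-1,0,0,0,0,0,-1,0,0,0,0])

```text
t: 22.5
position: [0.5751, 0.0485, 0.2955]
eef_rot: [-180.0, -0.0, 3.6]
ft_force: [-0.3, 0.1, -3.0]
finger_gap: 0.0441
grasp_force: 45.0
```

Call:
servo_tool(series=[0,-1,0,0,0,0,0,-1,0,0,0,0,0,-1,0,0,0,0,0,-1,0,0,0,0,0,-1,0,0,0,0,0,-1,0,0,0,0,0,-1,0,0,0,0,0,-1,0,0,0,0])

```text
t: 23.5
position: [0.5651, 0.2082, 0.2955]
eef_rot: [180.0, -0.0, 3.6]
ft_force: [-0.3, -0.4, -3.3]
finger_gap: 0.0441
grasp_force: 45.0
```

Call:
servo_tool(series=[0,-1,0,0,0,0,0,-1,0,0,0,0,0,-1,0,0,0,0,0,-1,0,0,0,0,0,-0.81,0,0,0,0,0,0,0,0,0,0])

```text
t: 24.25
position: [0.559, 0.3041, 0.2953]
eef_rot: [180.0, 0.0, 3.7]
ft_force: [-0.4, 0.1, -2.6]
finger_gap: 0.0442
grasp_force: 45.0
```

```bash
cat > chk.py <<'E'
from w import *
import sys,math
f=sys.argv[1]
pw=np.array(arm.state()['position']);snap('wrist',f);p,W=wcloud();s=arm.state();print(s['position'],s['eef_rot'],s['ft_force'])
c=np.array([.557,.212]);t=math.radians(3.6);X=np.array([math.cos(t),math.sin(t)]);Y=np.array([-X[1],X[0]]);ins=c+.017*X
def cf(q): d=np.asarray(q)[...,:2]-ins; return np.stack([d@X,d@Y],-1)*1000
print('tcp in case_inside frame',cf(s['position']).round(1))
z=W[...,2];C=cf(W);h=cv2.cvtColor(p,cv2.COLOR_RGB2HSV)
m=(z>.055)&(z<.075)&(abs(C[...,1])<170)&(abs(C[...,0]+17)<85)
if m.sum()>50: Q=C[m];print('case top',m.sum(),[np.round(a,1) for a in cv2.minAreaRect(Q.astype(np.float32))])
m=(z>-.002)&(z<.014)&(abs(C[...,1])<150)&(abs(C[...,0])<50)
if m.sum()>50: Q=C[m];print('floor',m.sum(),np.median(z[m]).round(4),Q.min(0).round(),Q.max(0).round())
m=((h[...,0]>165)|(h[...,0]<8))&(h[...,1]>45)&(h[...,2]>60)&(z>.006)&(z<.3)&(abs(C[...,1])<170)&(abs(C[...,0])<80)&(W[...,2]<s['position'][2]-.06)
k,l,st,_=cv2.connectedComponentsWithStats(m.astype(np.uint8))
for i in range(1,k):
    if st[i,4]>150: q=l==i;print('pink',_[i].round(),st[i,4],C[q].min(0).round(),C[q].max(0).round(),'z',np.percentile(z[q],[2,50,98]).round(3))
E
python3 chk.py w6.png
```

```text
[0.55905895 0.30317648 0.29530349] [1.79974608e+02 1.31134692e-02 3.63138512e+00] [ 0.0312015   0.05774618 -3.78192256]
tcp in case_inside frame [-9.2 90.9]
case top 4767 [array([-17.3,  -1.2]), array([317. , 150.2]), np.float64(89.8)]
floor 14043 0.0091 [ -50. -150.] [ 38. 149.]
pink [322. 236.] 3566 [-36.  72.] [ 31. 109.] z [0.184 0.197 0.2  ]
```

View pics/w6.png

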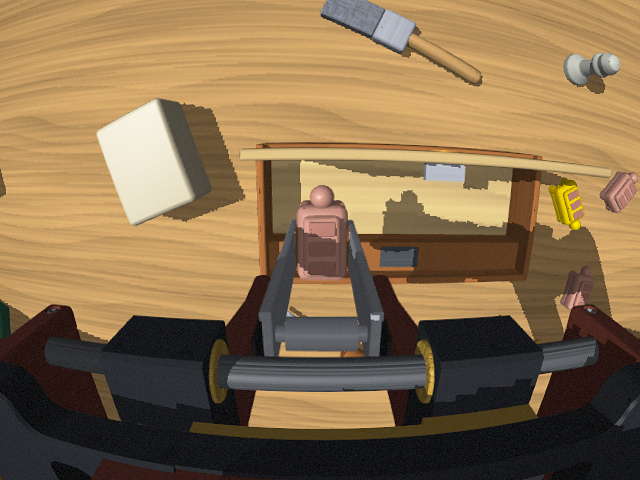

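C hangs upright in the tongs at (322,236), above the far part of the case floor, clear of the lid and the walls. Lowering.

Call:
servo_tool(series=[0,0,1,0,0,0,0,0,1,0,0,0,0,0,1,0,0,0,0,0,1,0,0,0,0,0,1,0,0,0,0,0,1,0,0,0,0,0,1,0,0,0,0,0,0.5,0,0,0])

```text
t: 25.3
position: [0.5586, 0.3025, 0.1437]
eef_rot: [180.0, 0.1, 3.6]
ft_force: [0.2, 0.2, -3.2]
finger_gap: 0.0445
grasp_force: 45.0
```

Call:
servo_tool(series=[0,0,0.1,0,0,0,0,0,0.1,0,0,0,0,0,0.05,0,0,0,0,0,0,0,0,0])

```text
t: 25.8
position: [0.5594, 0.303, 0.1409]
eef_rot: [-180.0, -0.0, 3.6]
ft_force: [-0.1, 0.1, -3.6]
finger_gap: 0.0442
grasp_force: 45.0
```

Call:
servo_tool(series=[0,0,0.05,0,0,0,0,0,0,0,0,0])

```text
t: 26.05
position: [0.5594, 0.303, 0.1399]
eef_rot: [-180.0, -0.0, 3.6]
ft_force: [-0.6, -0.9, -0.3]
finger_gap: 0.0441
grasp_force: 45.0
```

Call:
servo_tool(series=[0,0,0.05,0,0,0,0,0,0,0,0,0])

```text
t: 26.3
position: [0.5596, 0.303, 0.1399]
eef_rot: [-180.0, -0.1, 3.6]
ft_force: [-3.2, -1.4, 8.9]
finger_gap: 0.044
grasp_force: 45.0
```

Call:
servo_tool(series=[0,0,-0.05,0,0,0,0,0,0,0,0,0,0,0,0,0,0,0], grip=0.68)

```text
t: 26.68
position: [0.5591, 0.3028, 0.1392]
eef_rot: [180.0, 0.0, 3.6]
ft_force: [-0.6, -0.6, -2.3]
finger_gap: 0.0593
grasp_force: 12.2
```

Call:
servo_tool(series=[0,0,-0.3,0,0,0,0,0,-0.6,0,0,0,0,0,-1,0,0,0,0,0,-1,0,0,0,0,0,-1,0,0,0,0,0,-1,0,0,0,0,0,-1,0,0,0,0,0,-1,0,0,0])

```text
t: 27.68
position: [0.5591, 0.3028, 0.2791]
eef_rot: [-180.0, -0.0, 3.6]
ft_force: [1.1, 0.7, -2.2]
finger_gap: 0.0601
grasp_force: 12.3
```

Call:
servo_tool(series=[0,0,-0.9,0,0,0,0,1,0,0,0,0,0,1,0,0,0,0,0,1,0,0,0,0,0,1,0,0,0,0,0,1,0,0,0,0,0,1,0,0,0,0,0,1,0,0,0,0])

```text
t: 28.68
position: [0.568, 0.1617, 0.2955]
eef_rot: [180.0, 0.0, 3.6]
ft_force: [0.4, 0.1, -2.0]
finger_gap: 0.06
grasp_force: 12.4
```

```bash
python3 chk.py w7.png; python3 - <<'E'
from w import *; from m import tort
snap('scene');snap('side');tort('scene');tort('side');wt()
E
```

```text
[0.56807472 0.15977251 0.29545308] [1.79922616e+02 1.02008603e-02 3.52254744e+00] [-0.98503681 -2.47871395 -2.34149127]
tcp in case_inside frame [ -9.2 -52.8]
case top 5104 [array([-17.5,  -1.3]), array([316.5, 150.7]), np.float64(89.8)]
floor 14677 0.009 [ -50. -150.] [ 37. 150.]
pink [201. 201.] 1346 [-36.  70.] [ 31. 105.] z [0.018 0.041 0.045]
scene px [271. 231.] 254 mean [ 0.4664 -0.0906  0.0301] zmax 0.038 rect [468. -89.] [61. 31.] 1 pca 1 dir, top mean [ 0.4657 -0.0904  0.0306]
scene px [284. 290.] 297 mean [ 0.6209 -0.1346  0.0303] zmax 0.038 rect [ 620. -136.] [31. 59.] 50 pca -43 dir, top mean [ 0.6204 -0.1343  0.0307]
scene px [169. 364.] 645 mean [ 0.6624 -0.4346  0.0366] zmax 0.05 rect [ 667. -433.] [62. 61.] 37 pca -80 dir, top mean [ 0.6624 -0.4346  0.0366]
side px [307. 194.] 151 mean [0.559  0.2921 0.0331] zmax 0.047 rect [568. 303.] [80. 46.] 29 pca -171 dir, top mean [0.5585 0.2925 0.0354]
side px [303. 279.] 221 mean [ 0.4594 -0.0963  0.0267] zmax 0.038 rect [463. -93.] [39. 65.] 85 pca -177 dir, top mean [ 0.4595 -0.0947  0.0294]
side px [355. 281.] 214 mean [ 0.6129 -0.1414  0.0272] zmax 0.038 rect [ 617. -142.] [34. 62.] 50 pca -34 dir, top mean [ 0.6139 -0.14    0.0298]
side px [406. 350.] 302 mean [ 0.6739 -0.4223  0.0394] zmax 0.052 rect [ 672. -427.] [59. 61.] 53 pca -25 dir, top mean [ 0.6739 -0.4223  0.0394]
wrist px [548. 184.] 1140 mean [ 0.6158 -0.1252  0.0282] rect [ 618. -133.] [35. 67.] yaw -40 upper half mean [ 0.6138 -0.1288  0.0345] zmax 0.037
wrist px [201. 201.] 1346 mean [0.564  0.2975 0.0381] rect [566. 300.] [66. 35.] yaw 3 upper half mean [0.5592 0.3005 0.0432] zmax 0.045
wrist px [499. 295.] 1017 mean [ 0.4631 -0.0824  0.0283] rect [464. -87.] [34. 69.] yaw -9 upper half mean [ 0.4592 -0.0864  0.0346] zmax 0.037
```

C stands upright on the floor in the far slot, and A and B haven't moved. Next is B.

Call:
servo_tool(series=[0,1,0,0,0,0,0,1,0,0,0,0,0,1,0,0,0,0,0,1,0,0,0,0,0,1,0,0,0,0,0,1,0,0,0,0,0,1,0,0,0,0,0,1,0,0,0,0])

```text
t: 29.82
position: [0.578, 0.002, 0.2955]
eef_rot: [-180.0, 0.0, 3.6]
ft_force: [-0.3, -0.1, -2.5]
finger_gap: 0.0602
grasp_force: 12.5
```

Call:
servo_tool(series=[0.3,1,0,0,0,0,0.4,1,0,0,0,0,0.4,1,0,0,0,0,0.4,1,0,0,0,0,0,1,0,0,0,0,0,1,0,0,0,0,0,0.7,0,0,0,0,0,0,0,0,0,1])

```text
t: 30.82
position: [0.6161, -0.1298, 0.2955]
eef_rot: [180.0, 0.0, -1.6]
ft_force: [0.0, 0.5, -1.7]
finger_gap: 0.0597
grasp_force: 12.5
```

Call:
servo_tool(series=[0,0,0,0,0,1,0,0,0,0,0,1,0,0,0,0,0,1,0,0,0,0,0,1,0,0,0,0,0,1,0,0,0,0,0,1,0,0,0,0,0,1,0,0,0.5,0,0,1])

```text
t: 31.82
position: [0.6166, -0.1288, 0.2863]
eef_rot: [-179.9, -0.1, -41.6]
ft_force: [0.4, 0.5, -2.0]
finger_gap: 0.0603
grasp_force: 12.3
```

```bash
python3 - <<'E'
from w import *
snap('wrist','w8.png');wt()
go(x=.6125,y=-.134,z=.131,yaw=-42)
E
```

```text
wrist px [503.  12.] 1204 mean [ 0.654  -0.4376  0.0407] rect [ 659. -431.] [57. 66.] yaw -85 upper half mean [ 0.6453 -0.4402  0.0506] zmax 0.06
wrist px [325. 201.] 1503 mean [ 0.6168 -0.1354  0.0313] rect [ 618. -137.] [34. 68.] yaw -41 upper half mean [ 0.6132 -0.1327  0.0355] zmax 0.037
wrist px [366. 311.] 207 mean [ 0.4826 -0.0833  0.0268] rect [483. -82.] [12. 37.] yaw -25 upper half mean [ 0.4792 -0.0832  0.0305] zmax 0.036
turn [0.01 0.01 0.04] shift total [0.06 0.3  7.67] rows 8 each [0.008 0.038 0.958]
```

Call:
servo_tool(series=[0,0.24,1,0,0,0,0,0,1,0,0,0,0,0,1,0,0,0,0,0,1,0,0,0,0,0,1,0,0,0,0,0,1,0,0,0,0,0,1,0,0,0,0,0,0.7,0,0,0])

```text
t: 32.88
position: [0.6127, -0.1319, 0.1299]
eef_rot: [180.0, 0.1, -41.4]
ft_force: [0.1, -0.2, -3.2]
finger_gap: 0.0601
grasp_force: 12.4
```

Call:
servo_tool(series=[0,0,0,0,0,0,0,0,0,0,0,0,0,0,0,0,0,0,0,0,0,0,0,0,0,0,0,0,0,0], grip=0.45)

```text
t: 33.5
position: [0.6131, -0.1321, 0.1318]
eef_rot: [-180.0, -0.0, -41.4]
ft_force: [-0.3, 0.3, -1.6]
finger_gap: 0.0443
grasp_force: 45.0
```

Call:
servo_tool(series=[0,0,-0.5,0,0,0,0,0,-1,0,0,0,0,0,-1,0,0,0,0,0,-1,0,0,0,0,0,-1,0,0,0,0,0,-1,0,0,0,0,0,-1,0,0,0,0,0,-1,0,0,0])

```text
t: 34.5
position: [0.613, -0.132, 0.2835]
eef_rot: [-180.0, -0.0, -41.4]
ft_force: [0.5, 0.2, -3.2]
finger_gap: 0.0438
grasp_force: 45.0
```

Call:
servo_tool(series=[0,0,-0.7,0,0,-1,0,0,0,0,0,-1,0,0,0,0,0,-1,0,0,0,0,0,-1,0,0,0,0,0,-1,0,0,0,0,0,-1,0,0,0,0,0,-1,0,0,0,0,0,-1])

```text
t: 35.5
position: [0.613, -0.132, 0.2968]
eef_rot: [180.0, -0.0, -1.3]
ft_force: [0.0, -0.2, -3.9]
finger_gap: 0.0437
grasp_force: 45.0
```

```bash
python3 - <<'E'
from h import *
import math
t=math.radians(3.6);X=np.array([math.cos(t),math.sin(t)]);Y=np.array([-X[1],X[0]])
ins=np.array([.557,.212])+.017*X; q=ins-.008*X-.001*Y
s=arm.state();print(s['position'],s['eef_rot']); go(x=q[0],y=q[1],yaw=3.6)
E
```

```text
[ 0.61295779 -0.13204099  0.29678321] [ 1.79988624e+02 -4.93258780e-02 -1.25703731e+00]
turn [ 0.   -0.01 -0.97] shift total [ -1.26 -17.29  -0.  ] rows 18 each [-0.07  -0.961 -0.   ]
```

Call:
servo_tool(series=[0,0,0,0,0,-0.97,-0.63,-1,0,0,0,0,-0.63,-1,0,0,0,0,0,-1,0,0,0,0,0,-1,0,0,0,0,0,-1,0,0,0,0,0,-1,0,0,0,0,0,-1,0,0,0,0])

```text
t: 36.5
position: [0.5795, 0.0076, 0.2954]
eef_rot: [180.0, 0.0, 3.4]
ft_force: [0.6, -0.1, -4.9]
finger_gap: 0.0439
grasp_force: 45.0
```

Call:
servo_tool(series=[0,-1,0,0,0,0,0,-1,0,0,0,0,0,-1,0,0,0,0,0,-1,0,0,0,0,0,-1,0,0,0,0,0,-1,0,0,0,0,0,-1,0,0,0,0,0,-1,0,0,0,0])

```text
t: 37.5
position: [0.5699, 0.1672, 0.2955]
eef_rot: [180.0, -0.0, 3.4]
ft_force: [-0.4, -0.6, -3.8]
finger_gap: 0.0443
grasp_force: 45.0
```

Call:
servo_tool(series=[0,-1,0,0,0,0,0,-1,0,0,0,0,0,-0.29,0,0,0,0,0,0,0,0,0,0])

```text
t: 38.0
position: [0.5671, 0.2119, 0.2954]
eef_rot: [180.0, 0.0, 3.5]
ft_force: [-0.2, 0.1, -3.2]
finger_gap: 0.0443
grasp_force: 45.0
```

```bash
python3 chk.py w9.png
```

```text
[0.56714301 0.21146454 0.29535312] [1.79977153e+02 1.42619814e-02 3.44041142e+00] [-0.14670053  0.41814311 -3.60294187]
tcp in case_inside frame [-6.9 -1.2]
case top 5006 [array([-17. ,  -0.8]), array([316.3, 150.8]), np.float64(89.6)]
floor 12551 0.0091 [ -50. -150.] [ 36. 150.]
pink [242. 203.] 1415 [-35.  71.] [ 31. 106.] z [0.024 0.041 0.045]
pink [322. 237.] 3564 [-34. -20.] [33. 17.] z [0.184 0.197 0.201]
```

Same height and grasp as before, so the lowering is the same.

Call:
servo_tool(series=[0,0,1,0,0,0,0,0,1,0,0,0,0,0,1,0,0,0,0,0,1,0,0,0,0,0,1,0,0,0,0,0,1,0,0,0,0,0,1,0,0,0,0,0,0.5,0,0,0])

```text
t: 39.05
position: [0.5669, 0.2108, 0.1445]
eef_rot: [180.0, 0.1, 3.4]
ft_force: [1.0, -0.5, -4.0]
finger_gap: 0.0444
grasp_force: 45.0
```

Call:
servo_tool(series=[0,0,0.1,0,0,0,0,0,0.1,0,0,0,0,0,0.05,0,0,0,0,0,0,0,0,0])

```text
t: 39.55
position: [0.5674, 0.2117, 0.1409]
eef_rot: [-180.0, -0.0, 3.4]
ft_force: [-0.4, 0.5, -3.9]
finger_gap: 0.0437
grasp_force: 45.0
```

Call:
servo_tool(series=[0,0,0.05,0,0,0,0,0,0,0,0,0])

```text
t: 39.8
position: [0.5675, 0.2117, 0.1398]
eef_rot: [-180.0, -0.0, 3.4]
ft_force: [1.6, -0.3, -2.3]
finger_gap: 0.0439
grasp_force: 45.0
```

Call:
servo_tool(series=[0,0,0.03,0,0,0,0,0,0,0,0,0])

```text
t: 40.05
position: [0.5676, 0.2118, 0.1397]
eef_rot: [-180.0, -0.1, 3.4]
ft_force: [-1.9, -0.5, 5.7]
finger_gap: 0.0442
grasp_force: 45.0
```

Call:
servo_tool(series=[0,0,0,0,0,0,0,0,0,0,0,0,0,0,0,0,0,0], grip=0.68)

```text
t: 40.42
position: [0.5671, 0.2116, 0.1385]
eef_rot: [180.0, 0.0, 3.4]
ft_force: [0.4, 0.0, -3.1]
finger_gap: 0.0601
grasp_force: 12.2
```

Call:
servo_tool(series=[0,0,-0.3,0,0,0,0,0,-0.6,0,0,0,0,0,-1,0,0,0,0,0,-1,0,0,0,0,0,-1,0,0,0,0,0,-1,0,0,0,0,0,-1,0,0,0,0,0,-1,0,0,0])

```text
t: 41.42
position: [0.5672, 0.2116, 0.2786]
eef_rot: [-180.0, -0.1, 3.4]
ft_force: [-0.3, 1.2, -2.6]
finger_gap: 0.0602
grasp_force: 12.3
```

Call:
servo_tool(series=[0,0,-0.9,0,0,0,0,1,0,0,0,0,0,1,0,0,0,0,0,1,0,0,0,0,0,1,0,0,0,0,0,1,0,0,0,0,0,1,0,0,0,0,0,1,0,0,0,0])

```text
t: 42.42
position: [0.5757, 0.0705, 0.2949]
eef_rot: [180.0, -0.0, 3.4]
ft_force: [0.6, -0.2, -1.5]
finger_gap: 0.0603
grasp_force: 12.4
```

```bash
python3 chk.py w10.png; python3 - <<'E'
from w import *
wt(); go(x=.456,y=-.092,yaw=-2)
E
```

```text
[0.57574394 0.06856625 0.2948666 ] [1.79926353e+02 3.58704388e-03 3.37531210e+00] [-1.37031698 -1.9334493  -1.1343255 ]
tcp in case_inside frame [  -7.3 -144.3]
case top 5008 [array([-17.8,  -0.6]), array([316.7, 150.6]), np.float64(89.8)]
floor 11708 0.009 [ -50. -149.] [ 36. 150.]
pink [201. 202.] 1362 [-34. -22.] [33. 14.] z [0.017 0.041 0.045]
pink [133. 208.] 1060 [-36.  -5.] [ 36. 120.] z [0.013 0.041 0.045]
wrist px [201. 202.] 1362 mean [0.5712 0.2061 0.038 ] rect [574. 209.] [67. 35.] yaw 2 upper half mean [0.5664 0.2094 0.0432] zmax 0.045
wrist px [133. 208.] 1058 mean [0.5603 0.2949 0.0369] rect [559. 308.] [52. 50.] yaw 3 upper half mean [0.5591 0.2999 0.0432] zmax 0.045
wrist px [439. 297.] 1095 mean [ 0.4664 -0.0852  0.0294] rect [464. -88.] [35. 68.] yaw -2 upper half mean [ 0.4588 -0.0882  0.0351] zmax 0.037
turn [0.01 0.   1.08] shift total [-5.7   8.23  0.  ] rows 9 each [-0.634  0.915  0.   ]
```

View pics/w10.png

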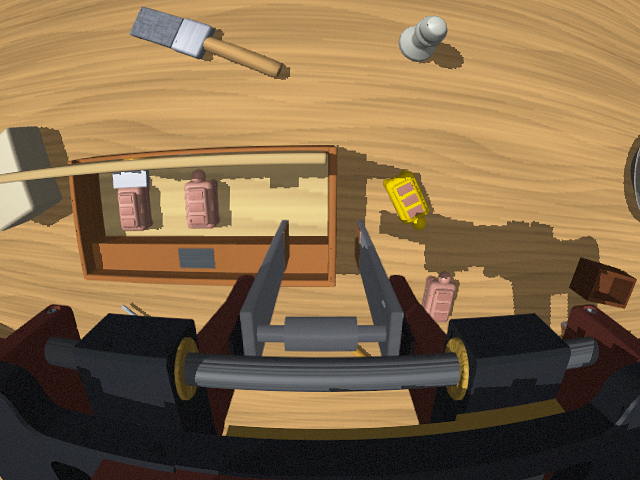

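Both carried tortoises stand upright in the case at (132,207) and (201,202). A is at (440,297), unmoved. Going to A.

Call:
servo_tool(series=[-0.6,1,0,0,0,0.54,-0.6,1,0,0,0,0.54,-0.75,1,0,0,0,0,-0.75,1,0,0,0,0,-0.75,1,0,0,0,0,-0.75,1,0,0,0,0,-0.75,1,0,0,0,0,-0.75,1,0,0,0,0])

```text
t: 43.48
position: [0.4575, -0.0868, 0.295]
eef_rot: [180.0, -0.0, -2.0]
ft_force: [-0.7, -0.2, -3.3]
finger_gap: 0.0601
grasp_force: 12.5
```

Call:
servo_tool(series=[0,0.23,0.5,0,0,0,0,0,0,0,0,0])

```text
t: 43.72
position: [0.4582, -0.0906, 0.2841]
eef_rot: [-180.0, 0.1, -2.0]
ft_force: [0.4, 0.4, -2.5]
finger_gap: 0.0603
grasp_force: 12.5
```

```bash
python3 - <<'E'
from w import *
snap('wrist','w11.png');wt()
s=arm.state();print(s['position']);go(x=.457,y=-.0915,z=.131,yaw=-2)
p,W=wcloud();z=W[...,2]; h=cv2.cvtColor(p,cv2.COLOR_RGB2HSV)
E
```

```text
wrist px [598.  38.] 1613 mean [ 0.6732 -0.4476  0.0442] rect [ 670. -435.] [75. 75.] yaw 57 upper half mean [ 0.6744 -0.4515  0.0533] zmax 0.06
wrist px [ 76. 130.] 1084 mean [0.5681 0.2027 0.0354] rect [571. 209.] [69. 41.] yaw 16 upper half mean [0.5665 0.2068 0.0422] zmax 0.045
wrist px [ 28. 147.] 936 mean [0.5604 0.2933 0.0343] rect [566. 302.] [75. 46.] yaw 19 upper half mean [0.5594 0.2975 0.0416] zmax 0.045
wrist px [319. 201.] 1520 mean [ 0.4618 -0.0895  0.0313] rect [464. -90.] [34. 67.] yaw -3 upper half mean [ 0.457  -0.0896  0.0354] zmax 0.037
[ 0.45866165 -0.09031025  0.28448096]
turn [-0.    0.01  0.  ] shift total [-0.08  0.06  7.67] rows 8 each [-0.01   0.008  0.959]
```

Call:
servo_tool(series=[0,0,1,0,0,0,0,0,1,0,0,0,0,0,1,0,0,0,0,0,1,0,0,0,0,0,1,0,0,0,0,0,1,0,0,0,0,0,1,0,0,0,0,0,0.67,0,0,0])

```text
t: 44.78
position: [0.4592, -0.0899, 0.1306]
eef_rot: [-180.0, 0.0, -1.9]
ft_force: [0.4, -0.3, -2.3]
finger_gap: 0.0601
grasp_force: 12.5
```

Call:
servo_tool(series=[0,0,0,0,0,0,0,0,0,0,0,0,0,0,0,0,0,0,0,0,0,0,0,0,0,0,0,0,0,0], grip=0.45)

```text
t: 45.4
position: [0.459, -0.0904, 0.1318]
eef_rot: [180.0, -0.0, -2.0]
ft_force: [-0.2, -0.5, -2.6]
finger_gap: 0.0441
grasp_force: 45.0
```

Call:
servo_tool(series=[0,0,-0.5,0,0,0,0,0,-1,0,0,0,0,0,-1,0,0,0,0,0,-1,0,0,0,0,0,-1,0,0,0,0,0,-1,0,0,0,0,0,-1,0,0,0,0,0,-1,0,0,-0.56])

```text
t: 46.4
position: [0.4585, -0.0903, 0.2827]
eef_rot: [180.0, -0.0, 0.9]
ft_force: [0.1, 0.2, -3.9]
finger_gap: 0.0443
grasp_force: 45.0
```

Call:
servo_tool(series=[0,0,-0.7,0,0,-0.56,0,0,0,0,0,0])

```text
t: 46.65
position: [0.4592, -0.0905, 0.2969]
eef_rot: [180.0, -0.2, 3.6]
ft_force: [0.8, -0.1, -4.1]
finger_gap: 0.0443
grasp_force: 45.0
```

```bash
python3 - <<'E'
from h import *
import math
t=math.radians(3.6);X=np.array([math.cos(t),math.sin(t)]);Y=np.array([-X[1],X[0]])
ins=np.array([.557,.212])+.017*X; q=ins-.009*X-.09*Y
s=arm.state();print(s['position'],s['eef_rot']); go(x=q[0],y=q[1],yaw=3.6)
E
```

```text
[ 0.45924361 -0.09051086  0.29685023] [ 1.79955217e+02 -1.51013874e-01  3.60082595e+00]
turn [ 0.01 -0.03  0.  ] shift total [  6.23 -10.29  -0.  ] rows 11 each [ 0.566 -0.935 -0.   ]
```

Call:
servo_tool(series=[0.62,-1,0,0,0,0,0.62,-1,0,0,0,0,0.62,-1,0,0,0,0,0.62,-1,0,0,0,0,0.62,-1,0,0,0,0,0.62,-1,0,0,0,0,0.62,-1,0,0,0,0,0.62,-1,0,0,0,0])

```text
t: 47.65
position: [0.5476, 0.0763, 0.2947]
eef_rot: [180.0, 0.1, 3.6]
ft_force: [0.1, 0.5, -4.0]
finger_gap: 0.0447
grasp_force: 45.0
```

Call:
servo_tool(series=[0.62,-1,0,0,0,0,0.62,-1,0,0,0,0,0,-0.29,0,0,0,0,0,0,0,0,0,0])

```text
t: 48.15
position: [0.5692, 0.1232, 0.2952]
eef_rot: [180.0, 0.0, 3.7]
ft_force: [-0.2, -0.8, -4.2]
finger_gap: 0.0441
grasp_force: 45.0
```

```bash
python3 chk.py w12.png
```

```text
[0.56918258 0.12278336 0.29527466] [1.79980229e+02 3.98291603e-02 3.64746955e+00] [-0.02641928 -0.24405026 -3.59321445]
tcp in case_inside frame [-10.4 -89.8]
case top 4644 [array([-17.2,  -0.8]), array([316.9, 150.8]), np.float64(89.9)]
floor 11090 0.009 [ -50. -150.] [ 38. 150.]
pink [244. 198.] 1443 [-35. -21.] [33. 14.] z [0.024 0.041 0.045]
pink [171. 201.] 1282 [-36.  70.] [ 32. 105.] z [0.015 0.04  0.045]
pink [321. 239.] 3522 [ -40. -109.] [ 28. -72.] z [0.182 0.197 0.2  ]
```

Call:
servo_tool(series=[0,0,1,0,0,0,0,0,1,0,0,0,0,0,1,0,0,0,0,0,1,0,0,0,0,0,1,0,0,0,0,0,1,0,0,0,0,0,1,0,0,0,0,0,0.5,0,0,0])

```text
t: 49.2
position: [0.5689, 0.1221, 0.1446]
eef_rot: [180.0, 0.1, 3.6]
ft_force: [0.1, -0.5, -3.3]
finger_gap: 0.0441
grasp_force: 45.0
```

Call:
servo_tool(series=[0,0,0.1,0,0,0,0,0,0.1,0,0,0,0,0,0.05,0,0,0,0,0,0,0,0,0])

```text
t: 49.7
position: [0.5698, 0.1229, 0.1409]
eef_rot: [-180.0, -0.0, 3.6]
ft_force: [-0.1, -1.0, -2.3]
finger_gap: 0.0443
grasp_force: 45.0
```

Call:
servo_tool(series=[0,0,0.05,0,0,0,0,0,0,0,0,0])

```text
t: 49.95
position: [0.5698, 0.1229, 0.1398]
eef_rot: [-180.0, -0.0, 3.6]
ft_force: [-0.0, 0.1, -1.0]
finger_gap: 0.044
grasp_force: 45.0
```

Call:
servo_tool(series=[0,0,0.03,0,0,0,0,0,0,0,0,0])

```text
t: 50.2
position: [0.5699, 0.1229, 0.1398]
eef_rot: [-180.0, -0.1, 3.6]
ft_force: [-2.1, 0.1, 5.7]
finger_gap: 0.0445
grasp_force: 45.0
```

Seated on the floor. Releasing, rising, and heading for the rest.

Call:
servo_tool(series=[0,0,0,0,0,0,0,0,0,0,0,0,0,0,0,0,0,0], grip=0.68)

```text
t: 50.58
position: [0.5694, 0.1228, 0.1386]
eef_rot: [180.0, 0.0, 3.6]
ft_force: [0.3, 0.6, -1.8]
finger_gap: 0.0601
grasp_force: 12.2
```

Call:
servo_tool(series=[0,0,-0.3,0,0,0,0,0,-0.6,0,0,0,0,0,-1,0,0,0,0,0,-1,0,0,0,0,0,-1,0,0,0,0,0,-1,0,0,0,0,0,-1,0,0,0,0,0,-1,0,0,0])

```text
t: 51.58
position: [0.5696, 0.1228, 0.2786]
eef_rot: [-180.0, -0.1, 3.6]
ft_force: [0.4, 0.3, -3.4]
finger_gap: 0.0603
grasp_force: 12.2
```

Call:
servo_tool(series=[0,0,-1,0,0,0,0,1,0,0,0,0,0,1,0,0,0,0,0,1,0,0,0,0,0,1,0,0,0,0,0,1,0,0,0,0,0,1,0,0,0,0,0,1,0,0,0,0])

```text
t: 52.58
position: [0.5785, -0.0183, 0.2968]
eef_rot: [-180.0, -0.0, 3.6]
ft_force: [-0.2, -0.5, -3.5]
finger_gap: 0.0601
grasp_force: 12.4
```

Call:
servo_tool(series=[0,1,0,0,0,0.66,0,1,0,0,0,0.66,0,1,0,0,0,0.66,0,1,0,0,0,0.66,0,1,0,0,0,0,0,1,0,0,0,0,0,1,0,0,0,0,0,1,0,0,0,0])

```text
t: 53.58
position: [0.563, -0.1769, 0.2969]
eef_rot: [-180.0, -0.0, -9.6]
ft_force: [-0.0, 0.2, -2.0]
finger_gap: 0.0603
grasp_force: 12.4
```

```bash
python3 - <<'E'
from w import *; from m import tort
snap('wrist','w13.png');wt();snap('scene');snap('side');tort('scene');tort('side')
go(x=.489,y=-.3645,yaw=-9.6); s=arm.state();print(s['position'],s['finger_gap'])
E
```

```text
wrist px [530.  85.] 2404 mean [ 0.6695 -0.4437  0.0435] rect [ 669. -434.] [75. 74.] yaw 75 upper half mean [ 0.6699 -0.4474  0.0528] zmax 0.06
wrist px [ 98. 238.] 1029 mean [0.5708 0.1134 0.0349] rect [574. 119.] [68. 33.] yaw 5 upper half mean [0.5685 0.1179 0.042 ] zmax 0.045
wrist px [ 53. 249.] 843 mean [0.5698 0.2016 0.0342] rect [573. 207.] [68. 33.] yaw 5 upper half mean [0.5679 0.2063 0.0416] zmax 0.045
wrist px [ 17. 262.] 701 mean [0.5625 0.2923 0.0334] rect [566. 302.] [73. 50.] yaw 36 upper half mean [0.5606 0.2965 0.0411] zmax 0.044
scene px [363. 225.] 110 mean [0.5617 0.113  0.0388] zmax 0.046 rect [560. 112.] [22. 38.] 48 pca -31 dir, top mean [0.5617 0.113  0.0388]
scene px [170. 364.] 648 mean [ 0.6624 -0.4338  0.0366] zmax 0.05 rect [ 665. -432.] [60. 63.] 32 pca -75 dir, top mean [ 0.6624 -0.4338  0.0366]
side px [307. 193.] 156 mean [0.5599 0.2923 0.033 ] zmax 0.046 rect [565. 298.] [68. 35.] 8 pca -172 dir, top mean [0.56   0.2929 0.0351]
side px [315. 209.] 165 mean [0.5673 0.2013 0.0334] zmax 0.047 rect [571. 203.] [36. 66.] 87 pca -172 dir, top mean [0.5672 0.2018 0.0347]
side px [321. 225.] 137 mean [0.5684 0.1155 0.0373] zmax 0.046 rect [571. 118.] [64. 33.] 3 pca -173 dir, top mean [0.5684 0.1155 0.0373]
side px [406. 350.] 317 mean [ 0.6723 -0.4223  0.0393] zmax 0.053 rect [ 668. -429.] [59. 65.] 18 pca 150 dir, top mean [ 0.6723 -0.4223  0.0393]
turn [-0.   -0.   -0.01] shift total [-2.08  9.88  0.  ] rows 10 each [-0.208  0.988  0.   ]
[ 0.56305463 -0.17663938  0.29684582] 0.059896372470030504
```

All three are in the case and none is left outside. Going over the rest.

Call:
servo_tool(series=[-0.21,1,0,0,0,0,-0.21,1,0,0,0,0,-0.21,1,0,0,0,0,-0.21,1,0,0,0,0,-0.21,1,0,0,0,0,-0.21,1,0,0,0,0,-0.21,1,0,0,0,0,-0.21,1,0,0,0,0])

```text
t: 54.72
position: [0.503, -0.3291, 0.2969]
eef_rot: [180.0, -0.0, -9.6]
ft_force: [1.1, -0.6, -2.1]
finger_gap: 0.0599
grasp_force: 12.5
```

Call:
servo_tool(series=[-0.21,1,0.5,0,0,0,-0.19,0.88,0.5,0,0,0,0,0,1,0,0,0,0,0,1,0,0,0,0,0,0.6,0,0,0,0,0,0,0,0,0])

```text
t: 55.48
position: [0.4888, -0.3633, 0.2236]
eef_rot: [-179.9, 0.1, -9.6]
ft_force: [0.0, -0.4, -2.8]
finger_gap: 0.06
grasp_force: 12.5
```

```bash
python3 - <<'E'
from w import *
snap('wrist','w14.png');p,W=wcloud();s=arm.state();P=np.array(s['position']);print(P,s['eef_rot'])
h=cv2.cvtColor(p,cv2.COLOR_RGB2HSV);z=W[...,2]
t=np.radians(-9.6);X=np.array([np.cos(t),np.sin(t)]);Y=np.array([-X[1],X[0]])
d=W[...,:2]-np.array([.489,-.3645]);C=np.stack([d@X,d@Y],-1)*1000
m=(z>.042)&(z<.056)&(abs(C[...,0])<40)&(abs(C[...,1])<65)
print('rim',m.sum(),[np.round(a,1) for a in cv2.minAreaRect(C[m].astype(np.float32))],C[m].min(0),C[m].max(0))
m=(z>.09)&(z<.15)&(abs(C[...,0])<40)&(abs(C[...,1])<45)&(h[...,1]<70)
print('blades',m.sum(),C[m].min(0),C[m].max(0),np.percentile(z[m],1)); dd=P[:2]-np.array([.489,-.3645]);print('tcp',dd@X*1000,dd@Y*1000)
E
```

```text
[ 0.48931397 -0.3635609   0.22452157] [-1.79977026e+02  3.75719549e-02 -9.56849394e+00]
rim 2128 [array([-0.1, -0.7]), array([50.3, 96.5]), np.float64(0.1)] [-25.27975229 -49.03796458] [25.08929632 47.53203704]
blades 473 [-13.3894945  -30.00545742] [13.50847668 30.2020321 ] 0.09971077138669758
tcp 0.15295894909114266 0.9783131371156815
```

View pics/w14.png

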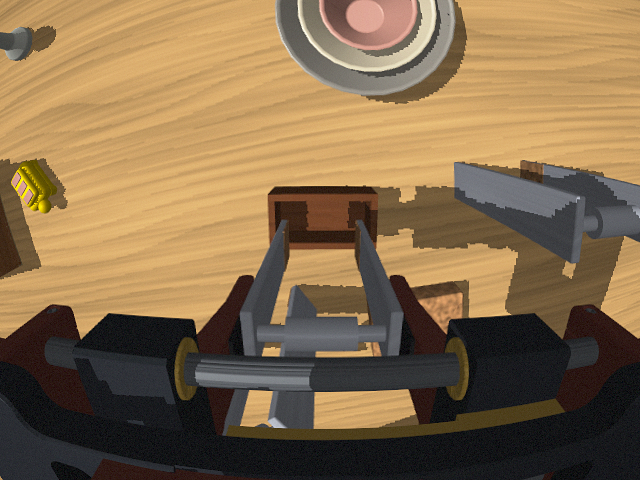

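The tongs are centred over the rest at (322,217). Lowering.

Call:
servo_tool(series=[0,0,1,0,0,0,0,0,1,0,0,0,0,0,1,0,0,0,0,0,1,0,0,0,0,0,0.5,0,0,0,0,0,0,0,0,0])

```text
t: 56.28
position: [0.4892, -0.3633, 0.1343]
eef_rot: [-180.0, 0.1, -9.6]
ft_force: [0.3, 0.4, -2.9]
finger_gap: 0.0602
grasp_force: 12.5
```

Call:
servo_tool(series=[0,0,0.1,0,0,0,0,0,0.05,0,0,0,0,0,0,0,0,0])

```text
t: 56.65
position: [0.4897, -0.3637, 0.1323]
eef_rot: [180.0, -0.0, -9.6]
ft_force: [-0.5, -0.3, -0.9]
finger_gap: 0.0601
grasp_force: 12.5
```

Call:
servo_tool(series=[0,0,0.03,0,0,0,0,0,0,0,0,0])

```text
t: 56.9
position: [0.4899, -0.3639, 0.1322]
eef_rot: [180.0, -0.1, -9.6]
ft_force: [-0.5, -0.5, 6.2]
finger_gap: 0.0602
grasp_force: 12.6
```

Call:
servo_tool(series=[0,0,0,0,0,0,0,0,0,0,0,0,0,0,0,0,0,0,0,0,0,0,0,0], grip=1)

```text
t: 57.4
position: [0.4893, -0.3633, 0.131]
eef_rot: [-180.0, 0.0, -9.6]
ft_force: [0.6, -0.2, -0.0]
finger_gap: 0.0879
grasp_force: 0.0
```

Call:
servo_tool(series=[0,0,-0.3,0,0,0,0,0,-0.6,0,0,0,0,0,-1,0,0,0,0,0,-1,0,0,0,0,0,-1,0,0,0,0,0,-1,0,0,0,0,0,-1,0,0,0,0,0,-1,0,0,0])

```text
t: 58.4
position: [0.4895, -0.3636, 0.2717]
eef_rot: [180.0, -0.1, -9.6]
ft_force: [-0.0, -0.0, -0.3]
finger_gap: 0.088
grasp_force: 0.0
```

Call:
servo_tool(series=[0,0,-1,0,0,0,0,-1,-0.3,0,0,0,0,-1,0,0,0,0,0,-1,0,0,0,0,0,-1,0,0,0,0,0,-1,0,0,0,0,0,-1,0,0,0,0,0,-1,0,0,0,0])

```text
t: 59.4
position: [0.5129, -0.2241, 0.2952]
eef_rot: [-180.0, 0.0, -9.6]
ft_force: [-0.0, -0.8, 0.6]
finger_gap: 0.0877
grasp_force: 0.0
```

```bash
python3 - <<'E'
from w import *
snap('wrist','w15.png');p,W=wcloud()
Q=W[(W[...,2]>.14)&(np.hypot(W[...,0]-.489,W[...,1]+.364)<.06)];print(len(Q),Q.min(0),Q.max(0))
s=arm.state();print(s['position'],s['eef_rot'],s['ft_force'])
P,V=world('scene')
import math
t=math.radians(3.6);X=np.array([math.cos(t),math.sin(t)])
hin=np.array([.557,.212])+.067*X
print('hinge',hin)
E
```

```text
1519 [ 0.47117619 -0.39883297  0.14002435] [ 0.50839551 -0.30466509  0.40104329]
[ 0.51303399 -0.22231022  0.29516968] [-1.79934210e+02  2.10280858e-02 -9.52043399e+00] [0.11323478 1.26595334 0.06252249]
hinge [0.62386779 0.21620696]
```

View pics/w15.png

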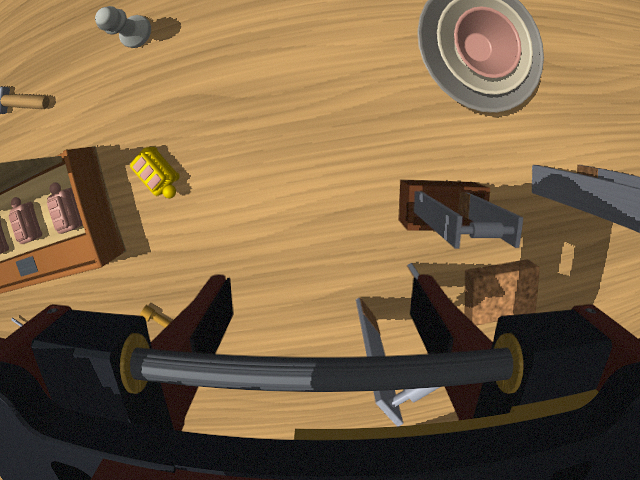

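The tongs stand in the rest at (460,215). The lid's outer face is on the far side, so I'll close the fingers, go behind the lid, and swing it down along its arc.

```bash
python3 - <<'E'
from h import *
t=np.radians(3.6);X=np.array([np.cos(t),np.sin(t)]);H=np.array([.557,.212])+.067*X
q=H+.045*X
s=go(yaw=3.6,x=q[0],y=q[1],z=.295); go(z=.173,start=s)
cur=np.array([.045,.173])
pts=[]
for i,th in enumerate(np.radians(np.linspace(92,3,17))):
    r=.092+.02*i/16
    c=np.array([-r*np.cos(th)+.004*np.sin(th), .062+r*np.sin(th)+.004*np.cos(th)])
    pts.append(c+[.010,.019])
for p in pts:
    d=(p-cur)/.02; d=np.round(d,2); print([d[0],0,-d[1],0,0,0],p.round(4)); cur=cur+d*.02
E
```

```text
turn [-0.01  0.   -2.62] shift total [ 9.160e+00 -2.153e+01  1.000e-02] rows 22 each [ 0.416 -0.979  0.   ]
turn [0. 0. 0.] shift total [ 0.  -0.   6.1] rows 7 each [ 0.    -0.     0.871]
[np.float64(-1.39), 0, np.float64(0.01), 0, 0, 0] [0.0172 0.1728]
[np.float64(-0.45), 0, np.float64(-0.08), 0, 0, 0] [0.0082 0.1743]
[np.float64(-0.46), 0, np.float64(-0.03), 0, 0, 0] [-0.001   0.1749]
[np.float64(-0.47), 0, np.float64(0.02), 0, 0, 0] [-0.0104  0.1746]
[np.float64(-0.47), 0, np.float64(0.06), 0, 0, 0] [-0.0198  0.1734]
[np.float64(-0.47), 0, np.float64(0.11), 0, 0, 0] [-0.0292  0.1712]
[np.float64(-0.46), 0, np.float64(0.16), 0, 0, 0] [-0.0384  0.168 ]
[np.float64(-0.45), 0, np.float64(0.2), 0, 0, 0] [-0.0473  0.1639]
[np.float64(-0.43), 0, np.float64(0.25), 0, 0, 0] [-0.056   0.1589]
[np.float64(-0.41), 0, np.float64(0.3), 0, 0, 0] [-0.0641  0.153 ]
[np.float64(-0.38), 0, np.float64(0.34), 0, 0, 0] [-0.0718  0.1462]
[np.float64(-0.35), 0, np.float64(0.38), 0, 0, 0] [-0.0788  0.1386]
[np.float64(-0.31), 0, np.float64(0.42), 0, 0, 0] [-0.0851  0.1303]
[np.float64(-0.28), 0, np.float64(0.45), 0, 0, 0] [-0.0906  0.1212]
[np.float64(-0.23), 0, np.float64(0.48), 0, 0, 0] [-0.0952  0.1116]
[np.float64(-0.19), 0, np.float64(0.51), 0, 0, 0] [-0.0989  0.1014]
[np.float64(-0.13), 0, np.float64(0.53), 0, 0, 0] [-0.1016  0.0909]
```

Call:
servo_tool(series=[0,0,0,0,0,-1,0,0,0,0,0,-1,0,0,0,0,0,-0.62,0.43,-1,0,0,0,0,0.43,-1,0,0,0,0,0.43,-1,0,0,0,0,0.43,-1,0,0,0,0,0.43,-1,0,0,0,0], grip=0, grip_force=20)

```text
t: 60.45
position: [0.5497, -0.1222, 0.2953]
eef_rot: [180.0, -0.0, 3.5]
ft_force: [-0.1, 0.3, -0.0]
finger_gap: 0.0112
grasp_force: 0.0
```

Call:
servo_tool(series=[0.43,-1,0,0,0,0,0.43,-1,0,0,0,0,0.43,-1,0,0,0,0,0.43,-1,0,0,0,0,0.43,-1,0,0,0,0,0.43,-1,0,0,0,0,0.43,-1,0,0,0,0,0.43,-1,0,0,0,0])

```text
t: 61.45
position: [0.6087, 0.0424, 0.2952]
eef_rot: [180.0, 0.0, 3.5]
ft_force: [-0.2, 0.1, 0.1]
finger_gap: 0.0006
grasp_force: 0.0
```

Call:
servo_tool(series=[0.43,-1,0,0,0,0,0.43,-1,0,0,0,0,0.43,-1,0,0,0,0,0.43,-1,0,0,0,0,0.43,-1,0,0,0,0,0.43,-1,0,0,0,0,0.43,-1,0,0,0,0,0.43,-1,0,0,0,0])

```text
t: 62.45
position: [0.6675, 0.2063, 0.2952]
eef_rot: [180.0, 0.0, 3.5]
ft_force: [-0.6, -0.1, 0.5]
finger_gap: 0.0004
grasp_force: 0.0
```

Call:
servo_tool(series=[0,-0.5,0,0,0,0,0,0,0,0,0,0])

```text
t: 62.7
position: [0.6662, 0.2155, 0.295]
eef_rot: [180.0, 0.0, 3.6]
ft_force: [-0.3, 0.2, -0.7]
finger_gap: 0.0004
grasp_force: 0.0
```

```bash
python3 chk.py w16.png;python3 - <<'E'
from w import *
s=arm.state();P=np.array(s['position']);t=np.radians(3.6);X=np.array([np.cos(t),np.sin(t)]);Y=np.array([-X[1],X[0]]);H=np.array([.557,.212])+.067*X
print('tcp rel hinge',(P[:2]-H)@X,(P[:2]-H)@Y,P[2],s['finger_gap'])
p,W=wcloud();d=W[...,:2]-H;a=d@X;b=d@Y;z=W[...,2]
for lo,hi in((.17,.185),(.185,.195),(.195,.21)):
    m=(abs(a)<.03)&(abs(b)<.14)&(z>lo)&(z<hi);print(lo,m.sum(),np.percentile(a[m],[1,50,99]) if m.sum() else '')
E
```

```text
[0.66617389 0.21488561 0.29511132] [1.79978333e+02 2.66869458e-02 3.55485604e+00] [ 0.07022183 -0.53447845  0.2801926 ]
tcp in case_inside frame [92.1 -4. ]
case top 3321 [array([-14. ,  -0.9]), array([316.5, 144.5]), np.float64(89.8)]
floor 813 0.0091 [ -50. -150.] [-40. 150.]
pink [391. 306.] 166 [ -39. -108.] [-25. -74.] z [0.032 0.043 0.045]
tcp rel hinge 0.04213964473946005 -0.003975165390750225 0.2951113172663508 0.0002785237254718916
0.17 2107 [0.00562722 0.00683075 0.00796873]
0.185 1553 [0.00609956 0.0072411  0.00827082]
0.195 3135 [-0.00022764  0.00434474  0.0079762 ]
```

View pics/w16.png

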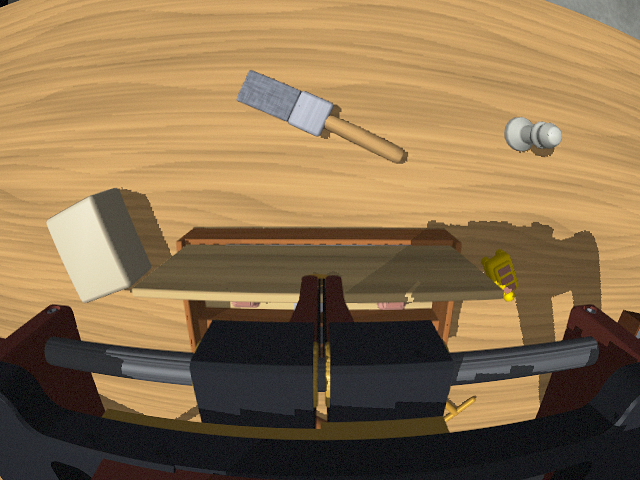

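The lid stands upright with its outer face about 7 mm behind the hinge line. The space behind it is clear, the brush at (320,115) being low. Descending, then sweeping.

Call:
servo_tool(series=[0,-0.15,1,0,0,0,0,0,1,0,0,0,0,0,1,0,0,0,0,0,1,0,0,0,0,0,1,0,0,0,0,0,1,0,0,0,0,0,0.1,0,0,0])

```text
t: 63.62
position: [0.6652, 0.2175, 0.171]
eef_rot: [180.0, 0.2, 3.5]
ft_force: [0.3, 0.5, 0.2]
finger_gap: 0.0007
grasp_force: 0.0
```

Call:
servo_tool(series=[-0.65,0,0,0,0,0,-0.6,0,0,0,0,0,-0.45,0,-0.07,0,0,0,-0.46,0,-0.03,0,0,0,-0.47,0,0.02,0,0,0])

```text
t: 64.25
position: [0.6137, 0.2147, 0.1754]
eef_rot: [-180.0, -0.1, 3.5]
ft_force: [2.4, -0.3, -1.5]
finger_gap: 0.0001
grasp_force: 1.3
```

Contact, with about 2.4 N pushing back. Following the arc down.

Call:
servo_tool(series=[-0.47,0,0.06,0,0,0,-0.47,0,0.11,0,0,0,-0.46,0,0.16,0,0,0,-0.45,0,0.2,0,0,0,-0.43,0,0.25,0,0,0,-0.41,0,0.3,0,0,0])

```text
t: 65.0
position: [0.5596, 0.2113, 0.153]
eef_rot: [-180.0, -0.0, 3.5]
ft_force: [3.5, 0.1, 0.8]
finger_gap: 0.0004
grasp_force: 1.2
```

Call:
servo_tool(series=[-0.38,0,0.34,0,0,0,-0.35,0,0.38,0,0,0,-0.31,0,0.42,0,0,0,-0.28,0,0.45,0,0,0,-0.23,0,0.48,0,0,0,-0.19,0,0.51,0,0,0])

```text
t: 65.75
position: [0.5253, 0.2092, 0.1011]
eef_rot: [-180.0, -0.0, 3.5]
ft_force: [3.2, -0.3, 2.9]
finger_gap: 0.0002
grasp_force: 2.0
```

Call:
servo_tool(series=[-0.13,0,0.5,0,0,0,0,0,0.3,0,0,0,0,0,0,0,0,0])

```text
t: 66.12
position: [0.5223, 0.2089, 0.085]
eef_rot: [180.0, 0.1, 3.5]
ft_force: [0.8, -0.2, 2.2]
finger_gap: -0.0
grasp_force: 0.9
```

Call:
servo_tool(series=[-0.2,0,0.1,0,0,0,0,0,0.1,0,0,0,0,0,0.1,0,0,0,0,0,0.1,0,0,0])

```text
t: 66.62
position: [0.5179, 0.2086, 0.0774]
eef_rot: [180.0, 0.1, 3.5]
ft_force: [-1.1, 0.4, 7.1]
finger_gap: 0.0007
grasp_force: 3.4
```

Call:
servo_tool(series=[0,0,0.05,0,0,0,0,0,0,0,0,0])

```text
t: 66.88
position: [0.518, 0.2086, 0.0769]
eef_rot: [180.0, 0.1, 3.5]
ft_force: [-3.1, -1.7, 9.9]
finger_gap: 0.0001
grasp_force: 5.5
```

Call:
servo_tool(series=[0,0,0.05,0,0,0,0,0,0.05,0,0,0,0,0,0,0,0,0])

```text
t: 67.25
position: [0.5181, 0.2086, 0.076]
eef_rot: [180.0, 0.1, 3.5]
ft_force: [-6.8, -1.7, 22.4]
finger_gap: 0.0002
grasp_force: 11.4
```

Call:
servo_tool(series=[0,0,-0.3,0,0,0,0,0,-0.3,0,0,0,0,0,-0.6,0,0,0,0,0,-1,0,0,0,-0.5,0,-1,0,0,0,-0.7,0,-1,0,0,0,-0.7,0,-1,0,0,0,-0.7,0,-1,0,0,0])

```text
t: 68.25
position: [0.4663, 0.2054, 0.1996]
eef_rot: [180.0, 0.0, 3.5]
ft_force: [-0.0, 0.6, 0.8]
finger_gap: 0.0004
grasp_force: 0.0
```

Call:
servo_tool(series=[-0.7,0,-1,0,0,0,-0.7,1,-1,0,0,0,-0.7,1,-1,0,0,0,0,1,0,0,0,0,0,1,0,0,0,0,0,1,0,0,0,0,0,1,0,0,0,0,0,1,0,0,0,0])

```text
t: 69.25
position: [0.4334, 0.0625, 0.259]
eef_rot: [180.0, -0.0, 3.5]
ft_force: [0.0, -0.1, 0.0]
finger_gap: 0.0001
grasp_force: 0.0
```

Call:
servo_tool(series=[0,1,0,0,0,0,0,1,0,0,0,0,0,1,0,0,0,0,0,1,0,0,0,0,0,0,0,0,0,0,0,0,0,0,0,0,0,0,0,0,0,0,0,0,0,0,0,0])

```text
t: 70.25
position: [0.4384, -0.0161, 0.2587]
eef_rot: [-180.0, 0.0, 3.6]
ft_force: [0.4, 0.8, 1.0]
finger_gap: 0.0005
grasp_force: 0.0
```

```bash
python3 - <<'E'
from h import *
a,_,_=snap('scene','s17.png');snap('side','si17.png')
for n in('scene','side'):
    p,W=world(n)
    m=(W[...,2]>.04)&(abs(W[...,0]-.557)<.06)&(abs(W[...,1]-.212)<.14);print(n,m.sum(),np.percentile(W[m][:,2],[1,50,99]).round(4))
    m=(W[...,2]>.14)&(np.hypot(W[...,0]-.489,W[...,1]+.364)<.05);Q=W[m];print('tongs',Q.min(0).round(3),Q.max(0).round(3))
a=np.hstack([cv2.resize(cv2.imread('pics/'+f),(400,300)) for f in('s17.png','si17.png')]);cv2.imwrite('pics/c17.png',a)
E
```

```text
scene 4684 [0.0598 0.0662 0.0726]
tongs [ 0.472 -0.398  0.142] [ 0.51  -0.331  0.162]
side 1501 [0.0598 0.0663 0.0736]
tongs [ 0.472 -0.4    0.14 ] [ 0.507 -0.331  0.16 ]
```

View pics/c17.png

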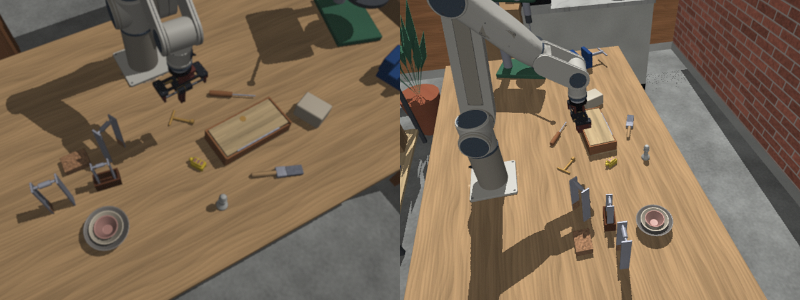

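The lid is latched flush at (247,128), median height 66 mm and still shut after 3 s. The tongs stand in their rest at (105,175), no pink tortoise is left outside, and the other things are where they were. Handing in.

```bash
python3 -c "
from rig import finish_job
print(finish_job())"
```

```text
the job is handed in; nothing more can be done
None
```

I handed the job in at about 70 s: all three pink tortoises stand upright in the case, the tongs are back in their rest and the lid is latched shut, going by the final camera check, as no verdict came back.

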